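# Gauge and sort connector sleeves

### The job

Press the counter's left key and then its middle key, one at a time, to open a batch. Then test every aluminium sleeve on the upright gauge pin, one after another from the shortest to the longest, flange down, letting each slide down the pin as far as it goes: those that go fully home stand upright in the shallow teal tray, those that stop part way stand upright in the red-brown wooden tray with the tall ends. When all are sorted press the counter's right key to close the batch, and leave the other things on the bench alone.

Things in the scene. Friction and masses are not known exactly. Their poses are not given: they have to be found in the camera images.
- sleeve60a: Aluminium flanged sleeve 60 mm long, standing on its flange: barrel 40 mm diameter, flange 60 x 10 mm, bore 27 mm (31 at the bottom mouth), 174 g. Origin: centre of the underside, z up its axis. Exactly one of 60a, 60b is there (other: None): one goes fully home on the pin; the other has an 18 mm land 20 mm up its bore and stops 35 mm above the gauge block. Only the gauge tells which.
- sleeve60b: Aluminium flanged sleeve 60 mm long, standing on its flange: barrel 40 mm diameter, flange 60 x 10 mm, bore 27 mm (31 at the bottom mouth), 174 g. Origin: centre of the underside, z up its axis. Exactly one of 60a, 60b is there (other: None): one goes fully home on the pin; the other has an 18 mm land 20 mm up its bore and stops 35 mm above the gauge block. Only the gauge tells which.
- sleeve80a: Aluminium flanged sleeve 80 mm long, standing on its flange: barrel 40 mm diameter, flange 60 x 10 mm, bore 27 mm (31 at the bottom mouth), 202 g. Origin: centre of the underside, z up its axis. Exactly one of 80a, 80b is there (other: None): one goes fully home on the pin; the other has an 18 mm land 20 mm up its bore and stops 35 mm above the gauge block. Only the gauge tells which.
- sleeve80b: Aluminium flanged sleeve 80 mm long, standing on its flange: barrel 40 mm diameter, flange 60 x 10 mm, bore 27 mm (31 at the bottom mouth), 202 g. Origin: centre of the underside, z up its axis. Exactly one of 80a, 80b is there (other: None): one goes fully home on the pin; the other has an 18 mm land 20 mm up its bore and stops 35 mm above the gauge block. Only the gauge tells which.
- sleeve100a: Aluminium flanged sleeve 100 mm long, standing on its flange: barrel 40 mm diameter, flange 60 x 10 mm, bore 27 mm (31 at the bottom mouth), 230 g. Origin: centre of the underside, z up its axis. Exactly one of 100a, 100b is there (other: None): one goes fully home on the pin; the other has an 18 mm land 20 mm up its bore and stops 35 mm above the gauge block. Only the gauge tells which.
- sleeve100b: Aluminium flanged sleeve 100 mm long, standing on its flange: barrel 40 mm diameter, flange 60 x 10 mm, bore 27 mm (31 at the bottom mouth), 230 g. Origin: centre of the underside, z up its axis. Exactly one of 100a, 100b is there (other: None): one goes fully home on the pin; the other has an 18 mm land 20 mm up its bore and stops 35 mm above the gauge block. Only the gauge tells which.
- sleeve120a: Aluminium flanged sleeve 120 mm long, standing on its flange: barrel 40 mm diameter, flange 60 x 10 mm, bore 27 mm (31 at the bottom mouth), 258 g. Origin: centre of the underside, z up its axis. At most one of 120a, 120b is there (other: None): one goes fully home on the pin; the other has an 18 mm land 20 mm up its bore and stops 35 mm above the gauge block. Only the gauge tells which.
- sleeve120b: Aluminium flanged sleeve 120 mm long, standing on its flange: barrel 40 mm diameter, flange 60 x 10 mm, bore 27 mm (31 at the bottom mouth), 258 g. Origin: centre of the underside, z up its axis. At most one of 120a, 120b is there (other: None): one goes fully home on the pin; the other has an 18 mm land 20 mm up its bore and stops 35 mm above the gauge block. Only the gauge tells which.
- pin_foot (a point): Foot of the pin of the fit gauge (fixed; a dark steel block 100 x 100 x 20 mm with an upright bright round pin in the middle of its top): on the pin's axis, on the block's top face, 20 mm above the table. The pin is 24 mm in diameter and rises 55 mm from here, with a 1.5 mm chamfer round its top.
- pass_tray: Shallow teal tray with low thin rims all round, fixed: 130 mm (its x) by 268 mm (its y), floor 6 mm thick, rims 18 mm high and 5 mm thick. Origin: centre of its underside, z up. For sleeves that go fully home on the gauge.
- reject_tray: Red-brown wooden tray, fixed: 130 mm (its x) by 268 mm (its y), floor 6 mm thick, long rims 18 mm high, and two taller end boards 45 mm high at its y ends; walls 8 mm thick. Origin: centre of its underside, z up. For sleeves that stop part way.
- counter: Batch counter, fixed: grey box 100 mm (its x) by 180 mm (its y) by 30 mm high, with three white round spring keys in a row along its y on top, and a small display strip on the side away from the robot. Origin: centre of its underside; y points to the robot's left, towards the left key.
- flux_bottle: Bystander: amber bottle 34 mm in diameter, 75 mm high, standing loose; leave alone. Origin: centre of its underside.
- paste_tin: Bystander: round tin 44 mm in diameter, 32 mm high, loose; leave alone. Origin: centre of its underside.
- solder_reel: Bystander: metal reel 60 mm in diameter, 46 mm high, loose; leave alone. Origin: centre of its underside.
- screwdriver: Bystander: screwdriver 170 mm long, lying loose; leave alone. Origin: underside, about its middle.
- cup: Bystander: white cup 70 mm in diameter, 80 mm high, loose; leave alone. Origin: centre of its underside.
- brush: Bystander: brush 160 mm long, lying loose (absent in some runs); leave alone. Origin: underside, about its middle.
- key_left (a joint): The left (robot's left, its +y) key of the counter: 0 = up, 0.006 m = fully down; springs back. Fully down takes about 5 N; it counts as pressed from 4.5 mm. Cap 28 mm in diameter; keys 55 mm apart.
- key_left_top (a point): Centre of the top of the left key's cap; about 52 mm above the table when up; the key moves straight down.
- key_middle (a joint): The middle key of the counter: 0 = up, 0.006 m = fully down; springs back. Fully down takes about 5 N; it counts as pressed from 4.5 mm. Cap 28 mm in diameter; keys 55 mm apart.
- key_middle_top (a point): Centre of the top of the middle key's cap; about 52 mm above the table when up; the key moves straight down.
- key_right (a joint): The right key of the counter: 0 = up, 0.006 m = fully down; springs back. Fully down takes about 5 N; it counts as pressed from 4.5 mm. Cap 28 mm in diameter; keys 55 mm apart.
- key_right_top (a point): Centre of the top of the right key's cap; about 52 mm above the table when up; the key moves straight down.

How it is judged:
By the outcome, as a careful person would: the job done as asked, in the order asked, and still so for the second after the job is handed in, with the robot touching nothing.
Of sleeve60a, sleeve60b only 1 to 1 are there at a start; the rules pass over those that are not, and their reading is None.
Of sleeve80a, sleeve80b only 1 to 1 are there at a start; the rules pass over those that are not, and their reading is None.
Of sleeve100a, sleeve100b only 1 to 1 are there at a start; the rules pass over those that are not, and their reading is None.
Of sleeve120a, sleeve120b, brush only 1 to 1 are there at a start; the rules pass over those that are not, and their reading is None.
At some moment in a run one of sleeve60a, sleeve60b, sleeve80a, sleeve80b may be knocked a few centimetres aside while the robot is not near it.
It also fails if it takes over 210 s, if anything falls off the work surface, if the arm or the gripper's body presses on something with over 40 N, if the wrist force passes 120 N, or if a joint passes its speed limit or range.

### The arm

A 6-joint arm with a two-finger parallel gripper is mounted at the origin on the work surface. World frame = base frame: x ahead of the robot, y to its left, z up, the work surface at z = 0. Lengths are in m, angles in rad, forces in N, time in s.
With the tool pointing down it reaches from about 0.35 to 0.925 m from the base axis. Payload 6.4 kg.
Tool frame: the origin (TCP) lies midway between the tips of the shut fingers; the grasp point (between the pads) lies 19 mm behind it; z points along the fingers, y is the line along which they close (so a half turn about z gives the same grasp; the last joint's range is limited). The gripper opens to 85 mm and grips with 20 to 120 N. Pads are 22 mm wide; open, the fingers measure 114 mm over their backs; the gripper's body (76 mm by 85 mm) begins 54 mm behind the grasp point. The pads swing forward as they close: fully open they stand 13 mm farther back than shut.
Start: joints at [-1.382, 0.245, 1.558, -0, 1.339, -0.174], TCP at [0.231, -0.608, 0.231] pointing down, gripper open.
Joint ranges: [-3.13, 3.13], [-1.02, 2.26], [0.13, 2.54], [-0.95, 4.09], [0.21, 2.88], [-2.74, 2.74]. Speed limits (rad/s): [2.57, 2.57, 3.14, 3.14, 3.14, 3.14].

### API

Orientations are given as a unit quaternion [x, y, z, w].
In Python, from cell import arm, vision, spotter gives the robot as it stands.
- The arm moves only by the tool step_arm, never from a script. Its argument "commands" is a list of rows, each an object with "linear": the shift along the world's x, y, z as a fraction of full scale, a list of three; "delta_rot": the turn, a rotation vector about the world's x, y, z as a fraction of full scale, a list of three; "claw": the opening, from -1 (shut) to 1 (fully open). A call has 1 to 8 rows; each row is the pose to reach, as a shift and turn from the pose commanded when the call began, turning the shorter way round; what a row does not reach only later rows make up. Full scale, the value 1, is 100 mm for a shift and pi rad for a turn. A row lasts 1/8 s, in which the tool goes at most 62.5 mm and 10.7 degrees, less where a joint would pass 70% of its speed; a pose out of reach is approached as far as the arm can. A call with a number of a shift or a turn outside -1 to 1 is refused whole. A call with a gripper value outside its range is refused whole. The fingers move at their own pace and stop on an object; "grip_force" is the grip in N (left out, the last holds). Time passes only in rows, so rows that repeat a pose let the fingers close. It gives the time, the measured TCP pose, the force, the opening and the grip force at its end, in the units of the state.
- arm.get_obs(): the state, without advancing time (a new reading comes with each control period).
- vision.capture(name): name is "side" or "top" or "wrist"; returns the picture (480x640x3 uint8, red, green, blue); there is no depth.
- vision.get_calibration(name): a dict with "mtx" (3x3 intrinsics, pixels), "dist_coeffs" ([k1, k2, p1, p2, k3] as OpenCV has them; the pictures are not rectified), "rvec" (rotation vector, rad) and "tvec" (3), from world to camera coordinates, as OpenCV has them; the wrist camera has in their place "tool_from_camera" (4x4, takes a point from camera to tool coordinates, whose origin is the TCP and whose axes are the flange's). Camera axes: x right, y down, z forward; pixel columns grow to the right and rows downward; lengths in m; the calibration is good to about 2 mm. A picture is of the moment at which its call begins: read the wrist's pose just before it. get_calibration takes no time and is no camera call.
- arm.sign_off(): hands the job in; it is judged then, once.
Trained networks look in the newest picture that a camera, given by its name, has taken for a name from the list of things; names that differ only in an ending like _2 or _b are one class to them, and where a whole thing is asked for, a point or a joint stands for the part that bears it (a point fixed in the world has none). Each returns a list of dicts, best first, with "confidence" (0 to 1); they miss things now and then, are a little off and sometimes report something else, mostly with a low value. They report only what shows in the picture. A call takes as long as a camera call.
- spotter.regions_of(camera, query): "pixels" (480x640 bool, what is visible of it) and "bbox" ([left, top, right, bottom] in pixels, round what is visible of it).
The state is a dict: "time": time; "joints": joint angles; "joint_velocities": joint speeds; "joint_efforts": joint torques, N m; "ee_pos": TCP position; "tcp_rot": TCP orientation; "wrist_force": force on the tool from outside, world axes, zero at the start; "ft_torque": the same for the moment, N m; "grip_width": finger opening in m; "grasp_force": force on a finger pad.
Only numpy, scipy, OpenCV 4.12 (cv2) and the standard library are available. Lean on these libraries where they do the work, as an engineer would, in place of code of your own. Each camera call takes 0.05 s, during which the arm holds its last target. There are 200 camera calls.

## Working session

There is one attempt and no reset: what is moved stays moved. The work goes in short steps, Python scripts to look and compute and a tool call to move; the robot and the scene stay as the last step left them, time stands still between calls to the robot, and variables do not carry over. Pictures are saved under pics/ and viewed, at most 14 in all, crops included, and the job is handed in when it is done.

Besides the shell and the picture viewer there is one more tool, called after "Call:" as a command line: name --argument value ..., lists and objects as JSON in quotes. step_arm: Moves the arm, as the interface text tells. Its arguments: {"type":"object","properties":{"commands":{"type":"array"},"grip_force":{"type":"number"}},"required":["commands"]}

```bash
ls; mkdir -p pics
python3 - <<'E'
from cell import arm,vision,spotter
import cv2
o=arm.get_obs();print({k:o[k] for k in('time','ee_pos','tcp_rot','grip_width')})
for n in('top','side'):
    cv2.imwrite(f'pics/{n}0.png',vision.capture(n)[:,:,::-1]);print(vision.get_calibration(n))
print(vision.get_calibration('wrist'))
E
```

```text
pics
{'time': 0.0, 'ee_pos': array([ 0.23056695, -0.60712379,  0.23016552]), 'tcp_rot': array([ 9.83590642e-01,  1.80411932e-01, -4.00782012e-06, -9.91829416e-04]), 'grip_width': 0.0852362993360295}
{'mtx': array([[531.62104089,   0.        , 321.1794114 ],
       [  0.        , 531.62104089, 241.43337492],
       [  0.        ,   0.        ,   1.        ]]), 'dist_coeffs': array([-0.05341767,  0.        ,  0.        ,  0.        ,  0.        ]), 'rvec': array([ 2.20263721, -2.15561986,  0.11136041]), 'tvec': array([-0.08304844,  0.58933733,  1.00080498])}
{'mtx': array([[458.4445164 ,   0.        , 316.70335067],
       [  0.        , 458.4445164 , 236.64989781],
       [  0.        ,   0.        ,   1.        ]]), 'dist_coeffs': array([0.03880567, 0.        , 0.        , 0.        , 0.        ]), 'rvec': array([ 0.54269986, -2.53102529,  1.37040823]), 'tvec': array([0.49323483, 0.20945015, 0.8849671 ])}
{'mtx': array([[423.55685123,   0.        , 319.5688651 ],
       [  0.        , 423.55685123, 235.96228412],
       [  0.        ,   0.        ,   1.        ]]), 'dist_coeffs': array([-0.06757892,  0.        ,  0.        ,  0.        ,  0.        ]), 'tool_from_camera': array([[ 5.57720639e-04, -9.47365633e-01, -3.20153161e-01,
         8.20760036e-02],
       [ 9.99999239e-01,  8.80756504e-04, -8.64205830e-04,
        -6.21477930e-04],
       [ 1.10069588e-03, -3.20152435e-01,  9.47365403e-01,
        -1.42580089e-01],
       [ 0.00000000e+00,  0.00000000e+00,  0.00000000e+00,
         1.00000000e+00]])}
```

View pics/top0.png

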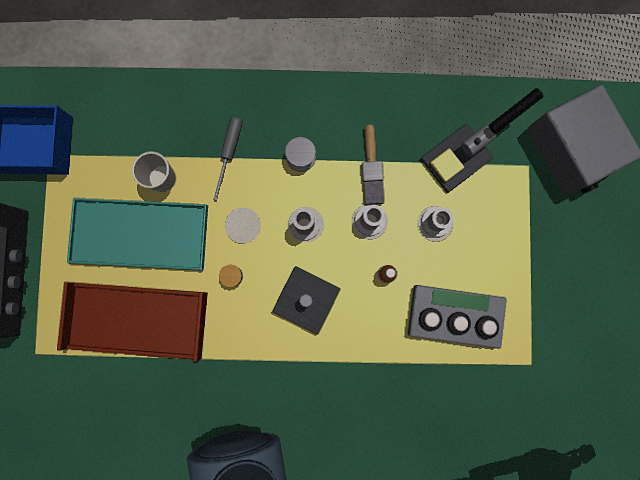

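View pics/side0.png

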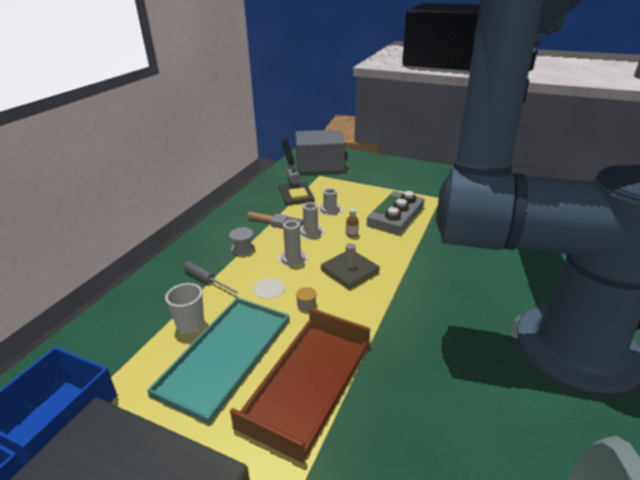

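```bash
cat > h.py <<'E'
from cell import arm,vision,spotter
import numpy as np, cv2
from scipy.spatial.transform import Rotation as R
def cam(n):
    c=vision.get_calibration(n)
    if n=='wrist':
        o=arm.get_obs(); T=np.eye(4);T[:3,:3]=R.from_quat(o['tcp_rot']).as_matrix();T[:3,3]=o['ee_pos']
        W=np.linalg.inv(T@c['tool_from_camera']); return c['mtx'],c['dist_coeffs'],W[:3,:3],W[:3,3]
    return c['mtx'],c['dist_coeffs'],cv2.Rodrigues(c['rvec'])[0],c['tvec']
def ray(C,uv):
    K,D,Rm,t=C; p=cv2.undistortPoints(np.float64([[uv]]),K,D)[0,0]
    return -Rm.T@t, Rm.T@np.array([p[0],p[1],1])
def at(C,uv,z):
    o,d=ray(C,uv); return o+d*(z-o[2])/d[2]
def proj(C,P):
    K,D,Rm,t=C; return cv2.projectPoints(np.float64(P).reshape(-1,3),cv2.Rodrigues(Rm)[0],t,K,D)[0][:,0]
E
python3 - <<'E'
from h import *
for n in('top','side'):
  C=cam(n); vision.capture(n)
  for q in('sleeve60a','sleeve80a','sleeve100a','sleeve120a','pin_foot','pass_tray','reject_tray','counter','flux_bottle','paste_tin','solder_reel','cup','brush','screwdriver'):
    for r in spotter.regions_of(n,q)[:3]:
        if r['confidence']<.3: continue
        ys,xs=np.nonzero(r['pixels']); print(n,q,round(r['confidence'],2),np.round(r['bbox']),len(xs),np.round([xs.mean(),ys.mean()],1),at(C,(xs.mean(),ys.mean()),0.03)[:2].round(3))
E
```

```text
top sleeve60a 0.74 [422. 205. 453. 238.] 773 [436.7 221.2] [ 0.635 -0.294]
top sleeve60a 0.73 [134. 151. 174. 189.] 1233 [153.5 171.8] [0.721 0.261]
top sleeve80a 0.75 [355. 203. 388. 238.] 667 [370.5 219.9] [ 0.635 -0.165]
top sleeve100a 0.71 [ 57. 282. 205. 361.] 9710 [132.  320.3] [0.431 0.288]
top sleeve100a 0.61 [288. 206. 323. 242.] 739 [304.5 224.1] [ 0.624 -0.037]
top pin_foot 0.85 [271. 267. 339. 333.] 2657 [306.3 300.1] [ 0.478 -0.044]
top pass_tray 0.92 [ 66. 199. 206. 270.] 9120 [137.5 233.5] [0.598 0.286]
top pass_tray 0.38 [218. 266. 245. 288.] 463 [230.7 275.6] [0.521 0.102]
top pass_tray 0.32 [422. 206. 452. 239.] 765 [436.2 221.5] [ 0.635 -0.293]
top reject_tray 0.67 [ 56. 283. 208. 364.] 9863 [131.5 320.3] [0.432 0.289]
top counter 0.75 [409. 283. 506. 346.] 4888 [456.2 316.2] [ 0.452 -0.332]
top flux_bottle 0.72 [378. 264. 398. 280.] 262 [387.4 273.6] [ 0.531 -0.199]
top paste_tin 0.57 [218. 267. 242. 289.] 442 [230.4 275.9] [0.521 0.102]
top paste_tin 0.42 [272. 265. 343. 335.] 2676 [306.2 299.8] [ 0.478 -0.044]
top solder_reel 0.74 [285. 139. 316. 172.] 816 [300.
[... 1111 characters left out ...]
1531 [395.1 211.9] [ 0.447 -0.311]
side counter 0.65 [403. 192. 414. 199.] 62 [408.4 194. ] [ 0.441 -0.428]
side flux_bottle 0.88 [346. 210. 357. 236.] 275 [351.8 223.3] [ 0.534 -0.207]
side paste_tin 0.94 [295. 286. 318. 312.] 393 [305.4 298.1] [0.516 0.115]
side solder_reel 0.7 [232. 227. 255. 254.] 533 [241.9 240.2] [ 0.758 -0.021]
side cup 0.57 [165. 280. 204. 335.] 1592 [185.9 307.1] [0.728 0.238]
side cup 0.38 [388. 210. 400. 221.] 75 [392.5 210.8] [ 0.455 -0.313]
side brush 0.81 [246. 212. 303. 229.] 408 [273.8 218.8] [ 0.735 -0.145]
side screwdriver 0.89 [184. 259. 239. 290.] 448 [204.2 274.5] [0.76  0.133]
side screwdriver 0.73 [299. 201. 323. 235.] 571 [309.9 220.5] [ 0.642 -0.176]
```

The top view shows three sleeves, 60 at (437,221), 80 at (370,220) and 100 at (304,224). The brush is present, so there is no 120. The pin is at (306,300) and the keys are at (430,320), (459,323) and (487,327). The teal tray is upper left and the wooden tray lower left. The side view agrees. Next I'll refine positions with model fits.

```bash
cat >> h.py <<'E'
from scipy.optimize import minimize
A=np.linspace(0,2*np.pi,48,endpoint=False)
def cyl(r,z0,z1): return np.vstack([np.c_[r*np.cos(A),r*np.sin(A),0*A+z] for z in(z0,z1)])
def box(a,b,z0,z1): return np.array([[sx*a/2,sy*b/2,z] for sx in(-1,1) for sy in(-1,1) for z in(z0,z1)])
def render(C,parts,p):
    m=np.zeros((480*4,640*4),np.uint8); c,s=np.cos(p[2]),np.sin(p[2])
    for P in parts:
        Q=P@np.array([[c,s,0],[-s,c,0],[0,0,1]])+[p[0],p[1],0]
        cv2.fillConvexPoly(m,cv2.convexHull(np.round((proj(C,Q)+.5)*4).astype(np.int32)),1)
    return cv2.resize(m.astype(np.float32),(640,480),interpolation=cv2.INTER_AREA)
def fit(cams,masks,parts,p0,yaw=True):
    def f(v):
        p=[v[0],v[1],v[2]*4 if yaw else 0]; e=0
        for C,M in zip(cams,masks):
            m=render(C,parts,p); e+=1-np.minimum(m,M).sum()/np.maximum(m,M).sum()
        return e
    x0=np.array([p0[0],p0[1],p0[2]/4]); S=np.vstack([x0]+[x0+d for d in np.diag([.015,.015,.05])[:3 if yaw else 2]])
    if not yaw: 
        g=lambda u:f([u[0],u[1],0]); r=minimize(g,x0[:2],method='Nelder-Mead',options=dict(initial_simplex=S[:,:2],xatol=2e-4,fatol=1e-4)); return r.x,r.fun
    r=minimize(f,x0,method='Nelder-Mead',options=dict(initial_simplex=S,xatol=2e-4,fatol=1e-4)); return r.x*[1,1,4],r.fun
def sleeve(L,z=0): return [cyl(.03,z,z+.01),cyl(.02,z,z+L)]
def mask(n,q,near=None,cam_=None):
    rs=spotter.regions_of(n,q)
    if near is not None: rs=[r for r in rs if np.linalg.norm(at(cam_,((r['bbox'][0]+r['bbox'][2])/2,(r['bbox'][1]+r['bbox'][3])/2),.03)[:2]-near)<.06]
    return rs[0]['pixels'].astype(np.float32) if rs else None
E
python3 - <<'E'
from h import *
Cs=[cam('top'),cam('side')]
I=[vision.capture(n) for n in('top','side')]
B={'sleeve60a':(sleeve(.06),(.635,-.295,0)),'sleeve80a':(sleeve(.08),(.635,-.17,0)),'sleeve100a':(sleeve(.1),(.625,-.04,0)),
'pin_foot':([box(.1,.1,0,.02),cyl(.012,.02,.075)],(.475,-.04,1)),'pass_tray':([box(.13,.268,0,.018)],(.598,.286,0)),
'reject_tray':([box(.13,.268,0,.018),box(.13,.008,0,.045)+[0,.13,0],box(.13,.008,0,.045)-[0,.13,0]],(.43,.288,0)),
'counter':([box(.1,.18,0,.03)]+[cyl(.014,.03,.052)+[x,y,0] for x in(-.02,) for y in(-.055,0,.055)],(.452,-.332,0))}
for q,(parts,p0) in B.items():
    M=[mask(n,q,np.array(p0[:2]),C) for n,C in zip(('top','side'),Cs)]
    for sel in ([0],[1],[0,1]):
        s=[i for i in sel if M[i] is not None]
        if not s: print(q,'none');continue
        r,e=fit([Cs[i] for i in s],[M[i] for i in s],parts,p0,'sleeve' not in q); print(q,sel,r.round(4),round(e/len(s),3))
# keys
g=I[0];hsv=cv2.cvtColor(g,cv2.COLOR_RGB2HSV)
w=((hsv[:,:,2]>170)&(hsv[:,:,1]<60)).astype(np.uint8)
n,_,st,c=cv2.connectedComponentsWithStats(w)
for i in range(1,n):
    if st[i,4]>15 and c[i,0]>280 and 150<c[i,1]<360: print('white',c[i].round(1),st[i],at(Cs[0],c[i],.052).round(4))
big=cv2.resize(g[255:345,265:345],None,fx=7,fy=6,interpolation=cv2.INTER_CUBIC);cv2.imwrite('pics/pin.png',big[:,:,::-1])
E
```

```text
sleeve60a [0] [ 0.6382 -0.2982] 0.072
sleeve60a [1] [ 0.6412 -0.3053] 0.069
sleeve60a [0, 1] [ 0.6386 -0.2986] 0.104
sleeve80a [0] [ 0.6378 -0.1653] 0.093
sleeve80a [1] [ 0.6397 -0.1711] 0.077
sleeve80a [0, 1] [ 0.6374 -0.1656] 0.102
sleeve100a [0] [ 0.6251 -0.0365] 0.123
sleeve100a [1] [ 0.6261 -0.0405] 0.066
sleeve100a [0, 1] [ 0.6251 -0.037 ] 0.112
pin_foot [0] [ 0.4781 -0.044   1.1275] 0.026
pin_foot [1] [ 0.4804 -0.0491  1.139 ] 0.095
pin_foot [0, 1] [ 0.4785 -0.0444  1.1277] 0.074
pass_tray [0] [ 0.6003  0.2933 -0.0287] 0.019
pass_tray [1] [ 0.6007  0.292  -0.0245] 0.02
pass_tray [0, 1] [ 0.6003  0.292  -0.0284] 0.021
reject_tray [0] [ 0.4311  0.2893 -0.0483] 0.028
reject_tray [1] [ 0.4305  0.2866 -0.0489] 0.025
reject_tray [0, 1] [ 0.4309  0.2873 -0.05  ] 0.027
counter [0] [ 0.4518 -0.3359 -0.1233] 0.03
counter none
counter [0, 1] [ 0.4518 -0.3359 -0.1233] 0.03
white [372.5 216.7] [356 205  30  30 282] [ 0.638  -0.1666  0.052 ]
white [439.5 218.3] [423 207  31  29 296] [ 0.638  -0.2946  0.052 ]
white [300.7 210.4] [296 208   9   7  17] [ 0.6471 -0.03    0.052 ]
white [309.7 212.9] [306 211   7   7  18] [ 0.6425 -0.0471  0.052 ]
white [305.4 225.6] [298 219  15  11  39] [ 0.6182 -0.0396  0.052 ]
white [373.2 235.7] [366 233  15   6  16] [ 0.6018 -0.1684  0.052 ]
white [435.8 237.7] [427 236  18   4  22] [ 0.6006 -0.2875  0.052 ]
white [390.4 272.5] [387 269   8   8  51] [ 0.5329 -0.2017  0.052 ]
white [431.9 319.2] [426 313  13  13 133] [ 0.447  -0.2806  0.052 ]
white [460.7 323.1] [455 317  13  13 133] [ 0.4407 -0.3351  0.052 ]
white [489.5 327. ] [484 321  12  13 129] [ 0.4341 -0.3898  0.052 ]
```

View pics/pin.png

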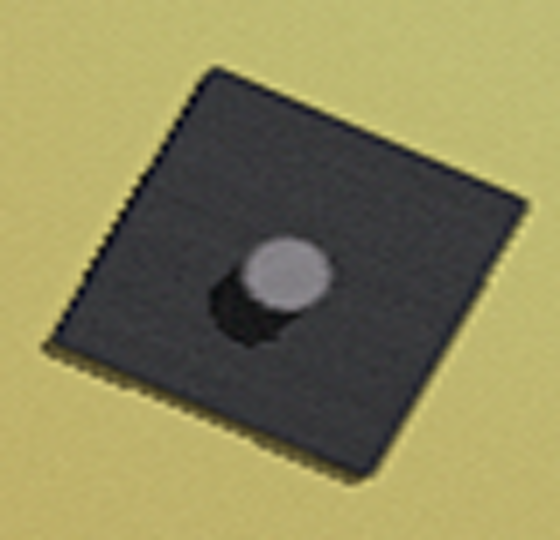

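The pin top is at about (306.1,300.7) in the full picture, and the key spacing comes out at 55 mm as it should. Moving to the left key now.

Call:
step_arm --commands '[{"linear":[0.5,0.5,0],"delta_rot":[0,0,-0.06],"claw":-1},{"linear":[1,1,0],"delta_rot":[0,0,-0.1155],"claw":-1},{"linear":[1,1,0],"delta_rot":[0,0,-0.1155],"claw":-1},{"linear":[1,1,0],"delta_rot":[0,0,-0.1155],"claw":-1}]'

```text
time: 2.9
ee_pos: [0.3312, -0.5074, 0.2315]
tcp_rot: [1.0, 0.001, -0.0, 0.0]
wrist_force: [-0.0, -0.3, 0.2]
grip_width: 0.012
grasp_force: 0.0
```

Call:
step_arm --commands '[{"linear":[0.5,0.5,0],"delta_rot":[0,0,0],"claw":-1},{"linear":[1,1,0],"delta_rot":[0,0,0],"claw":-1},{"linear":[1,1,0],"delta_rot":[0,0,0],"claw":-1}]'

```text
time: 3.28
ee_pos: [0.4316, -0.4071, 0.2314]
tcp_rot: [1.0, 0.001, 0.0, 0.0]
wrist_force: [0.0, 0.3, -0.4]
grip_width: 0.0002
grasp_force: 0.0
```

Call:
step_arm --commands '[{"linear":[0.08,0.5,-0.3],"delta_rot":[0,0,0],"claw":-1},{"linear":[0.164,1,-0.6],"delta_rot":[0,0,0],"claw":-1},{"linear":[0.164,1,-0.6],"delta_rot":[0,0,0],"claw":-1},{"linear":[0.164,1,-0.6],"delta_rot":[0,0,0],"claw":-1}]'

```text
time: 3.78
ee_pos: [0.447, -0.3097, 0.172]
tcp_rot: [1.0, -0.001, 0.0, 0.001]
wrist_force: [0.7, -0.2, 0.3]
grip_width: -0.0001
grasp_force: 0.0
```

Run:
```python
from h import *
o=arm.get_obs();print(o['time'],o['ee_pos'],R.from_quat(o['tcp_rot']).as_rotvec(),o['joints'].round(2),o['wrist_force'])
C=cam('wrist');I=vision.capture('wrist');cv2.imwrite('pics/w1.png',I[:,:,::-1])
print(proj(C,[[.447,-.281,.052],[.441,-.335,.052],[.434,-.39,.052]]))
```

```text
3.775 [ 0.44695682 -0.30966231  0.17202529] [ 3.13995261e+00 -1.75073344e-03  1.04769979e-03] [-0.81  0.06  1.88 -0.    1.2   0.76] [ 0.71010521 -0.24860847  0.30657309]
[[276.20254089 225.87188107]
 [359.04622215 234.56741967]
 [441.4916823  244.5261875 ]]
```

View pics/w1.png

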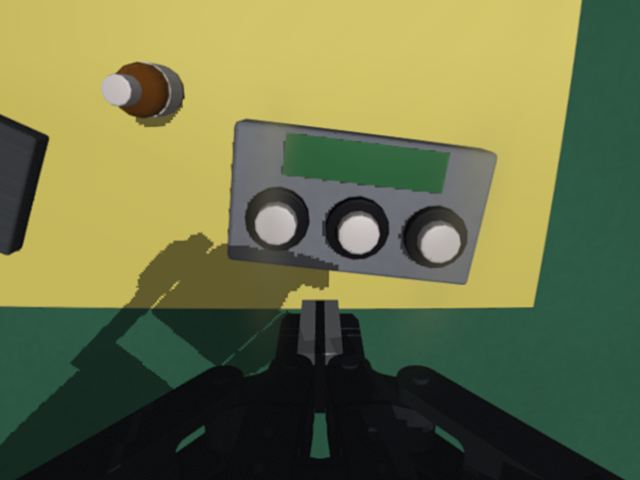

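The wrist view shows the three keys at (275,223), (358,233) and (440,242), within 2 px of prediction. Pressing left now.

Call:
step_arm --commands '[{"linear":[0,0.26,-0.4],"delta_rot":[0,0,0],"claw":-1},{"linear":[0,0.26,-0.8],"delta_rot":[0,0,0],"claw":-1},{"linear":[0,0.26,-1.0],"delta_rot":[0,0,0],"claw":-1},{"linear":[0,0.26,-1.0],"delta_rot":[0,0,0],"claw":-1},{"linear":[0,0.26,-1.0],"delta_rot":[0,0,0],"claw":-1}]'

```text
time: 4.45
ee_pos: [0.4479, -0.2836, 0.073]
tcp_rot: [1.0, -0.001, 0.001, 0.001]
wrist_force: [0.1, 0.3, 0.4]
grip_width: -0.0002
grasp_force: 0.0
```

Call:
step_arm --commands '[{"linear":[0,0,-0.15],"delta_rot":[0,0,0],"claw":-1},{"linear":[0,0,-0.2],"delta_rot":[0,0,0],"claw":-1},{"linear":[0,0,-0.225],"delta_rot":[0,0,0],"claw":-1},{"linear":[0,0,-0.225],"delta_rot":[0,0,0],"claw":-1}]'

```text
time: 4.95
ee_pos: [0.4469, -0.2817, 0.0489]
tcp_rot: [1.0, 0.0, -0.0, -0.0]
wrist_force: [-2.9, 0.3, 3.8]
grip_width: -0.0002
grasp_force: 1.6
```

Call:
step_arm --commands '[{"linear":[0,0,-0.02],"delta_rot":[0,0,0],"claw":-1},{"linear":[0,0,-0.02],"delta_rot":[0,0,0],"claw":-1},{"linear":[0,0,-0.02],"delta_rot":[0,0,0],"claw":-1}]'

```text
time: 5.32
ee_pos: [0.4472, -0.2818, 0.047]
tcp_rot: [1.0, -0.0, 0.0, 0.0]
wrist_force: [-1.8, 0.4, 3.9]
grip_width: 0.0
grasp_force: 2.1
```

Call:
step_arm --commands '[{"linear":[0,0,-0.015],"delta_rot":[0,0,0],"claw":-1},{"linear":[0,0,-0.015],"delta_rot":[0,0,0],"claw":-1},{"linear":[0,0,-0.015],"delta_rot":[0,0,0],"claw":-1}]'

```text
time: 5.7
ee_pos: [0.4472, -0.2818, 0.046]
tcp_rot: [1.0, 0.0, -0.0, 0.0]
wrist_force: [-3.8, 2.7, 9.3]
grip_width: -0.0002
grasp_force: 4.6
```

Left key bottomed out. Middle next, same depth.

Call:
step_arm --commands '[{"linear":[0,0,0.3],"delta_rot":[0,0,0],"claw":-1},{"linear":[0,0,0.3],"delta_rot":[0,0,0],"claw":-1},{"linear":[-0.06,-0.54,0.3],"delta_rot":[0,0,0],"claw":-1},{"linear":[-0.06,-0.54,0.3],"delta_rot":[0,0,0],"claw":-1},{"linear":[-0.06,-0.54,0.3],"delta_rot":[0,0,0],"claw":-1}]'

```text
time: 6.32
ee_pos: [0.4405, -0.3349, 0.074]
tcp_rot: [1.0, -0.0, -0.001, -0.001]
wrist_force: [-0.4, -0.4, -0.3]
grip_width: 0.0
grasp_force: 0.0
```

Call:
step_arm --commands '[{"linear":[0,0,-0.15],"delta_rot":[0,0,0],"claw":-1},{"linear":[0,0,-0.25],"delta_rot":[0,0,0],"claw":-1},{"linear":[0,0,-0.285],"delta_rot":[0,0,0],"claw":-1},{"linear":[0,0,-0.3],"delta_rot":[0,0,0],"claw":-1},{"linear":[0,0,-0.3],"delta_rot":[0,0,0],"claw":-1},{"linear":[0,0,-0.3],"delta_rot":[0,0,0],"claw":-1}]'

```text
time: 7.08
ee_pos: [0.4407, -0.3344, 0.0459]
tcp_rot: [1.0, 0.0, -0.001, -0.002]
wrist_force: [-4.1, 6.5, 10.6]
grip_width: -0.0001
grasp_force: 5.8
```

Call:
step_arm --commands '[{"linear":[0,0,0.3],"delta_rot":[0,0,0],"claw":-1},{"linear":[0,0,0.7],"delta_rot":[0,0,0],"claw":-1},{"linear":[0.3,0.1,1],"delta_rot":[0,0,0],"claw":1},{"linear":[0.6,0.36,1],"delta_rot":[0,0,0],"claw":1},{"linear":[0.8,0.36,1],"delta_rot":[0,0,0],"claw":1}]'

```text
time: 7.7
ee_pos: [0.5223, -0.2981, 0.1455]
tcp_rot: [1.0, 0.001, 0.0, 0.0]
wrist_force: [-0.4, -0.4, 0.5]
grip_width: 0.0541
grasp_force: 0.0
```

Call:
step_arm --commands '[{"linear":[0.4,0,0.3],"delta_rot":[0,0,0],"claw":1},{"linear":[0.7,0,0.6],"delta_rot":[0,0,0],"claw":1},{"linear":[0.7,0,0.6],"delta_rot":[0,0,0],"claw":1},{"linear":[0.7,0,0.6],"delta_rot":[0,0,0],"claw":1}]'

```text
time: 8.2
ee_pos: [0.5901, -0.2992, 0.2037]
tcp_rot: [1.0, 0.0, -0.001, -0.001]
wrist_force: [0.2, 0.2, -0.8]
grip_width: 0.0853
grasp_force: 0.0
```

```bash
cat >> h.py <<'E'
def state(): 
    o=arm.get_obs();print(round(o['time'],2),o['ee_pos'].round(4),R.from_quat(o['tcp_rot']).as_rotvec().round(3),'F',o['wrist_force'].round(1),'w',round(o['grip_width'],4))
def find(n,q,parts,p0,save=None):
    C=cam(n);I=vision.capture(n)
    if save: cv2.imwrite(save,I[:,:,::-1])
    M=mask(n,q,np.array(p0[:2]),C)
    if M is None: return print(n,q,'not seen')
    r,e=fit([C],[M],parts,p0,False);print(n,q,r.round(4),round(e,3),int(M.sum()))
E
python3 - <<'E'
from h import *
state()
find('wrist','sleeve60a',sleeve(.06),(.6385,-.299,0),'pics/w2.png')
find('top','sleeve60a',sleeve(.06),(.6385,-.299,0))
find('wrist','sleeve80a',sleeve(.08),(.638,-.166,0))
E
```

```text
8.2 [ 0.5901 -0.2992  0.2037] [-3.14e+00 -0.00e+00  3.00e-03] F [ 0.2  0.2 -0.8] w 0.0853
wrist sleeve60a [ 0.6387 -0.2973] 0.105 4268
top sleeve60a [ 0.6408 -0.2972] 0.512 387
wrist sleeve80a [ 0.6381 -0.1643] 0.023 6885
```

View pics/w2.png

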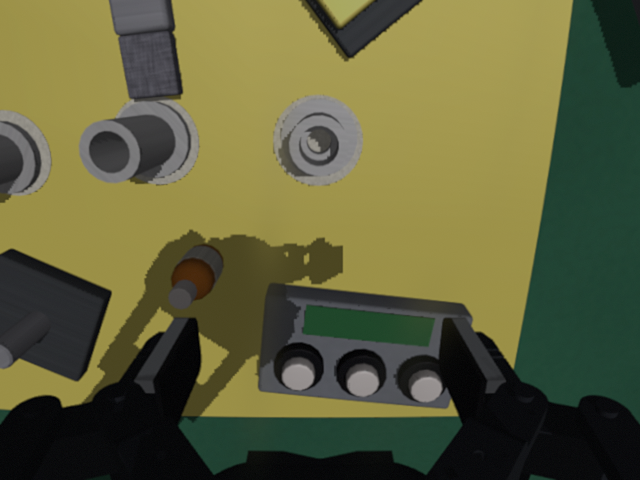

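The sleeve60 is at (318,141) in the picture, clear of its neighbours, and the 80 is at left (135,145). Grasping the 60.

Call:
step_arm --commands '[{"linear":[0.3,0.015,-0.3],"delta_rot":[0,0,0],"claw":1},{"linear":[0.48,0.015,-0.8],"delta_rot":[0,0,0],"claw":1},{"linear":[0.48,0.015,-1],"delta_rot":[0,0,0],"claw":1},{"linear":[0.48,0.015,-1],"delta_rot":[0,0,0],"claw":1}]' --grip_force 40

```text
time: 9.0
ee_pos: [0.6375, -0.2976, 0.1033]
tcp_rot: [1.0, -0.0, -0.002, -0.001]
wrist_force: [-0.0, -0.4, -0.2]
grip_width: 0.0854
grasp_force: 0.0
```

Call:
step_arm --commands '[{"linear":[0,0,-0.3],"delta_rot":[0,0,0],"claw":1},{"linear":[0,0,-0.6],"delta_rot":[0,0,0],"claw":1},{"linear":[0,0,-0.765],"delta_rot":[0,0,0],"claw":1},{"linear":[0,0,-0.765],"delta_rot":[0,0,0],"claw":1},{"linear":[0,0,-0.765],"delta_rot":[0,0,0],"claw":-1},{"linear":[0,0,-0.765],"delta_rot":[0,0,0],"claw":-1},{"linear":[0,0,-0.765],"delta_rot":[0,0,0],"claw":-1},{"linear":[0,0,-0.765],"delta_rot":[0,0,0],"claw":-1}]'

```text
time: 10.0
ee_pos: [0.64, -0.2987, 0.0305]
tcp_rot: [1.0, 0.0, 0.001, 0.001]
wrist_force: [0.1, 1.4, 5.3]
grip_width: 0.0407
grasp_force: 40.9
```

Call:
step_arm --commands '[{"linear":[0,0,0],"delta_rot":[0,0,0],"claw":-1},{"linear":[0,0,0],"delta_rot":[0,0,0],"claw":-1},{"linear":[0,0,0.3],"delta_rot":[0,0,0],"claw":-1},{"linear":[0,0,0.6],"delta_rot":[0,0,0],"claw":-1},{"linear":[0,0,1],"delta_rot":[0,0,0],"claw":-1},{"linear":[0,0,1],"delta_rot":[0,0,0],"claw":-1}]'

```text
time: 10.75
ee_pos: [0.6411, -0.2995, 0.1328]
tcp_rot: [1.0, 0.0, 0.003, 0.002]
wrist_force: [0.1, 0.2, -1.2]
grip_width: 0.0407
grasp_force: 41.0
```

Call:
step_arm --commands '[{"linear":[-0.3,0.3,0.3],"delta_rot":[0,0,0],"claw":-1},{"linear":[-0.6,0.6,0.3],"delta_rot":[0,0,0],"claw":-1},{"linear":[-1,1,0.3],"delta_rot":[0,0,0],"claw":-1}]'

```text
time: 11.12
ee_pos: [0.5376, -0.1972, 0.1571]
tcp_rot: [1.0, -0.0, -0.001, -0.001]
wrist_force: [-0.6, 0.2, -1.8]
grip_width: 0.0407
grasp_force: 41.2
```

Call:
step_arm --commands '[{"linear":[-0.3,0.4,0],"delta_rot":[0,0,0],"claw":-1},{"linear":[-0.6,0.8,0],"delta_rot":[0,0,0],"claw":-1},{"linear":[-1,1,0],"delta_rot":[0,0,0],"claw":-1}]'

```text
time: 11.5
ee_pos: [0.437, -0.0961, 0.1567]
tcp_rot: [1.0, 0.001, -0.002, -0.001]
wrist_force: [-0.5, -0.9, -2.0]
grip_width: 0.0408
grasp_force: 41.2
```

Call:
step_arm --commands '[{"linear":[-0.05,0.3,0],"delta_rot":[0,0,0],"claw":-1},{"linear":[-0.09,0.535,0],"delta_rot":[0,0,0],"claw":-1},{"linear":[-0.09,0.535,0],"delta_rot":[0,0,0],"claw":-1},{"linear":[-0.09,0.535,0],"delta_rot":[0,0,0],"claw":-1},{"linear":[-0.09,0.535,0],"delta_rot":[0,0,0],"claw":-1}]'

```text
time: 12.12
ee_pos: [0.4301, -0.0453, 0.1584]
tcp_rot: [1.0, -0.001, -0.0, -0.0]
wrist_force: [-0.1, 0.4, -2.3]
grip_width: 0.041
grasp_force: 41.2
```

Run:
```python
from h import *
state(); C=cam('wrist');I=vision.capture('wrist');cv2.imwrite('pics/w3.png',I[:,:,::-1])
for p in([.478,-.044,.075],[.478,-.044,.02]): print(proj(C,[p]))
g=cv2.cvtColor(I,cv2.COLOR_RGB2GRAY)
print('top est',at(cam('top'),(306.0,300.4),.075).round(4))
state()
```

```text
12.12 [ 0.4301 -0.0453  0.1584] [-3.142e+00  2.000e-03  1.000e-03] F [-0.1  0.4 -2.3] w 0.041
[[318.2699736  160.26633606]]
[[318.59670411 147.62918488]]
top est [ 0.4779 -0.0444  0.075 ]
12.18 [ 0.4302 -0.0453  0.1586] [-3.142e+00  2.000e-03  1.000e-03] F [ 0.4 -0.1 -1.8] w 0.0407
```

View pics/w3.png

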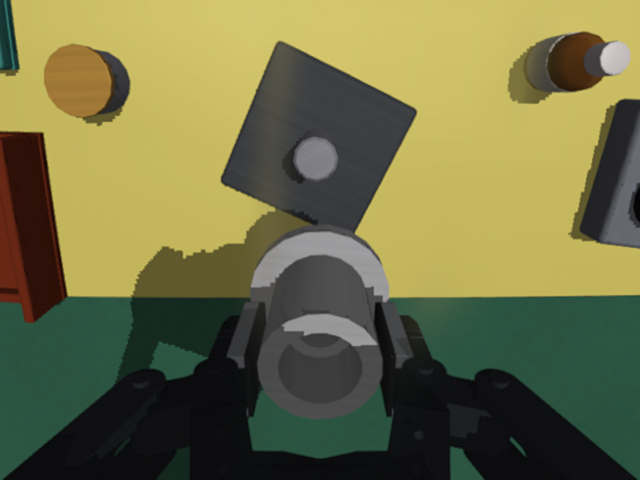

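Pin top is at (315.5,158.5). The held sleeve is at lower middle, with its top bore at (320,368). Measuring both numerically.

```bash
cat >> h.py <<'E'
def pin(C,I,guess=(.478,-.043,.075)):
    u,v=proj(C,[guess])[0]; s=30; x0,y0=int(u)-s,int(v)-s
    g=cv2.cvtColor(I[y0:v.__int__()+s,x0:int(u)+s],cv2.COLOR_RGB2GRAY); m=(g>(g.min()+g[s-3:s+3,s-3:s+3].mean())/2+15)
    n,l,st,c=cv2.connectedComponentsWithStats(m.astype(np.uint8),connectivity=4); k=l[s,s]
    print('pin px',(c[k]+[x0,y0]).round(1),st[k],at(C,c[k]+[x0,y0],.075).round(4))
def held(C,I,L,z,x,y):
    "fit the flange (front half seen) and top rim of the held sleeve to image edges"
    g=cv2.GaussianBlur(cv2.cvtColor(I,cv2.COLOR_RGB2GRAY),(0,0),1.2).astype(np.float32)
    E=np.hypot(cv2.Sobel(g,cv2.CV_32F,1,0),cv2.Sobel(g,cv2.CV_32F,0,1)); E=np.minimum(E,80)
    a=np.linspace(-np.pi/3,np.pi/3,60); c=np.c_[np.cos(a),np.sin(a),0*a]; b=np.linspace(0,2*np.pi,60); d=np.c_[np.cos(b),np.sin(b),0*b]
    for nm,P in(('flange',c*.03+[0,0,.010]),('rim',np.vstack([d*.0135,d*.02])+[0,0,L])):
        f=lambda q:-cv2.remap(E,proj(C,P+[q[0],q[1],z]).astype(np.float32).reshape(-1,1,2),None,cv2.INTER_LINEAR).mean()
        G=[(f((x+i*5e-4,y+j*5e-4)),x+i*5e-4,y+j*5e-4) for i in range(-12,13) for j in range(-12,13)]; print(nm,np.round(min(G),4))
E
python3 - <<'E'
from h import *
state(); C=cam('wrist');I=vision.capture('wrist');p=arm.get_obs()['ee_pos']
pin(C,I); held(C,I,.06,p[2]-.0305,p[0],p[1])
E
```

```text
12.18 [ 0.4302 -0.0453  0.1586] [-3.142e+00  2.000e-03  1.000e-03] F [ 0.4 -0.1 -1.8] w 0.0407
pin px [315.8 158. ] [   9    7   43   43 1396] [ 0.4792 -0.0427  0.075 ]
flange [-7.8325e+01  4.2870e-01 -4.4800e-02]
rim [-4.98585e+01  4.29200e-01 -4.48000e-02]
```

Call:
step_arm --commands '[{"linear":[0.25,0.02,0],"delta_rot":[0,0,0],"claw":-1},{"linear":[0.5,0.02,0],"delta_rot":[0,0,0],"claw":-1},{"linear":[0.5,0.02,0],"delta_rot":[0,0,0],"claw":-1},{"linear":[0.5,0.02,-0.3],"delta_rot":[0,0,0],"claw":-1},{"linear":[0.5,0.02,-0.45],"delta_rot":[0,0,0],"claw":-1},{"linear":[0.5,0.02,-0.52],"delta_rot":[0,0,0],"claw":-1},{"linear":[0.5,0.02,-0.57],"delta_rot":[0,0,0],"claw":-1},{"linear":[0.5,0.02,-0.57],"delta_rot":[0,0,0],"claw":-1}]'

```text
time: 13.22
ee_pos: [0.4802, -0.0428, 0.102]
tcp_rot: [1.0, -0.0, 0.0, 0.0]
wrist_force: [0.2, 0.7, -2.1]
grip_width: 0.0402
grasp_force: 41.2
```

Call:
step_arm --commands '[{"linear":[0,0,-0.05],"delta_rot":[0,0,0],"claw":-1},{"linear":[0,0,-0.11],"delta_rot":[0,0,0],"claw":-1},{"linear":[0,0,-0.11],"delta_rot":[0,0,0],"claw":-1}]'

```text
time: 13.6
ee_pos: [0.4796, -0.0425, 0.0902]
tcp_rot: [1.0, -0.0, -0.001, -0.0]
wrist_force: [-0.8, 0.6, -2.0]
grip_width: 0.0407
grasp_force: 41.2
```

Call:
step_arm --commands '[{"linear":[0,0,0],"delta_rot":[0,0,0],"claw":0.3},{"linear":[0,0,0],"delta_rot":[0,0,0],"claw":0.3},{"linear":[0,0,0],"delta_rot":[0,0,0],"claw":0.3},{"linear":[0,0,0],"delta_rot":[0,0,0],"claw":0.3},{"linear":[0,0,0],"delta_rot":[0,0,0],"claw":0.3}]'

```text
time: 14.22
ee_pos: [0.4801, -0.0427, 0.0909]
tcp_rot: [1.0, -0.0, 0.0, 0.0]
wrist_force: [0.9, 0.7, -0.6]
grip_width: 0.0555
grasp_force: 0.0
```

```bash
cat >> h.py <<'E'
def seat(L,save,x=.4792,y=-.0427):
    state(); C=cam('wrist');I=vision.capture('wrist');cv2.imwrite(save,I[:,:,::-1])
    for z in(.02,.055): print('z',z); held(C,I,L,z,x,y)
E
python3 -c "
from h import *
seat(.06,'pics/w4.png')"
```

```text
14.22 [ 0.4801 -0.0427  0.0909] [ 3.142 -0.     0.   ] F [ 0.9  0.7 -0.6] w 0.0555
z 0.02
flange [-3.75034e+01  4.73700e-01 -3.67000e-02]
rim [-29.7251   0.4837  -0.0417]
z 0.055
flange [-8.000e+01  4.787e-01 -4.170e-02]
rim [-5.02778e+01  4.78700e-01 -4.17000e-02]
```

View pics/w4.png

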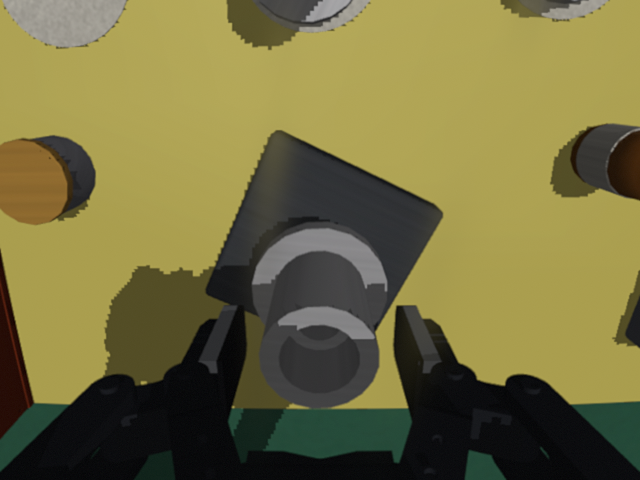

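It stopped on the land at 35 mm, so it is a reject. Fits at z=0.055 score 80 against 37 at z=0.02, and the image agrees. Regrasp and go to the wooden tray.

Call:
step_arm --commands '[{"linear":[0,0,-0.045],"delta_rot":[0,0,0],"claw":0.3},{"linear":[0,0,-0.045],"delta_rot":[0,0,0],"claw":-1},{"linear":[0,0,-0.045],"delta_rot":[0,0,0],"claw":-1},{"linear":[0,0,-0.045],"delta_rot":[0,0,0],"claw":-1},{"linear":[0,0,-0.045],"delta_rot":[0,0,0],"claw":-1}]'

```text
time: 14.9
ee_pos: [0.4799, -0.0427, 0.0861]
tcp_rot: [1.0, -0.0, -0.0, -0.0]
wrist_force: [0.5, 0.4, -2.3]
grip_width: 0.0405
grasp_force: 40.5
```

Call:
step_arm --commands '[{"linear":[0,0,0.2],"delta_rot":[0,0,0],"claw":-1},{"linear":[0,0,0.6],"delta_rot":[0,0,0],"claw":-1},{"linear":[0,0,0.9],"delta_rot":[0,0,0],"claw":-1},{"linear":[0,0,0.9],"delta_rot":[0,0,0],"claw":-1},{"linear":[-0.1,0.4,0.9],"delta_rot":[0,0,0],"claw":-1},{"linear":[-0.2,0.9,0.9],"delta_rot":[0,0,0],"claw":-1},{"linear":[-0.2,1,0.9],"delta_rot":[0,0,0],"claw":-1}]'

```text
time: 15.78
ee_pos: [0.458, 0.0595, 0.1739]
tcp_rot: [1.0, 0.001, -0.002, -0.0]
wrist_force: [-0.0, -0.4, -1.5]
grip_width: 0.0413
grasp_force: 41.2
```

Call:
step_arm --commands '[{"linear":[-0.1,0.5,0],"delta_rot":[0,0,0],"claw":-1},{"linear":[-0.2,1,0],"delta_rot":[0,0,0],"claw":-1}]'

```text
time: 16.02
ee_pos: [0.4394, 0.1579, 0.1748]
tcp_rot: [1.0, -0.001, -0.001, 0.0]
wrist_force: [1.0, -0.5, -1.6]
grip_width: 0.0405
grasp_force: 41.4
```

Call:
step_arm --commands '[{"linear":[-0.04,0.5,0],"delta_rot":[0,0,0],"claw":-1},{"linear":[-0.08,1,0],"delta_rot":[0,0,0],"claw":-1}]'

```text
time: 16.27
ee_pos: [0.4315, 0.2583, 0.1747]
tcp_rot: [1.0, -0.0, -0.001, 0.0]
wrist_force: [0.2, -0.6, -1.6]
grip_width: 0.0405
grasp_force: 41.4
```

Call:
step_arm --commands '[{"linear":[0,0.3,0],"delta_rot":[0,0,0],"claw":-1},{"linear":[0,0.3,0],"delta_rot":[0,0,0],"claw":-1},{"linear":[0,0.3,-0.3],"delta_rot":[0,0,0],"claw":-1},{"linear":[0,0.3,-0.7],"delta_rot":[0,0,0],"claw":-1},{"linear":[0,0.3,-1],"delta_rot":[0,0,0],"claw":-1},{"linear":[0,0.3,-1],"delta_rot":[0,0,0],"claw":-1}]'

```text
time: 17.02
ee_pos: [0.4298, 0.2851, 0.073]
tcp_rot: [1.0, -0.001, -0.003, 0.002]
wrist_force: [1.3, -0.5, -2.1]
grip_width: 0.0408
grasp_force: 41.6
```

Run:
```python
from h import *
state(); C=cam('wrist');I=vision.capture('wrist');cv2.imwrite('pics/w5.png',I[:,:,::-1]);p=arm.get_obs()['ee_pos']
held(C,I,.06,p[2]-.0305,p[0],p[1])
```

```text
17.02 [0.4298 0.2851 0.073 ] [ 3.139e+00 -2.000e-03 -1.100e-02] F [ 1.3 -0.5 -2.1] w 0.0408
flange [-80.       0.4294   0.2855]
rim [-51.6245   0.4309   0.2855]
```

View pics/w5.png

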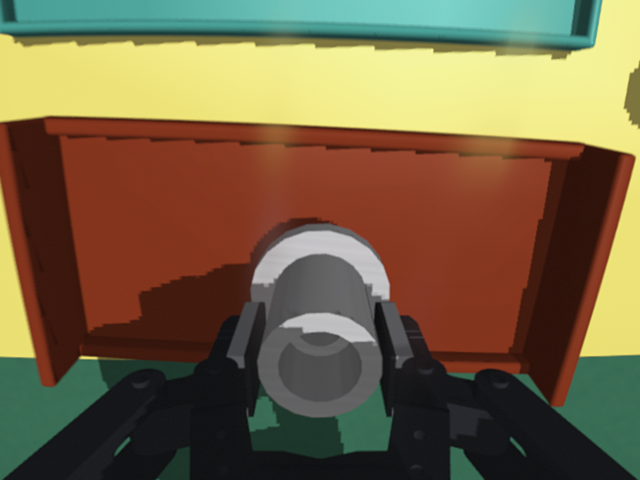

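The 60 hangs centred over the wooden tray floor, clear of the end boards.

Call:
step_arm --commands '[{"linear":[0,0,-0.2],"delta_rot":[0,0,0],"claw":-1},{"linear":[0,0,-0.33],"delta_rot":[0,0,0],"claw":-1},{"linear":[0,0,-0.37],"delta_rot":[0,0,0],"claw":-1},{"linear":[0,0,-0.38],"delta_rot":[0,0,0],"claw":-1},{"linear":[0,0,-0.38],"delta_rot":[0,0,0],"claw":-1}]'

```text
time: 17.7
ee_pos: [0.4326, 0.2875, 0.0389]
tcp_rot: [1.0, 0.0, 0.001, -0.0]
wrist_force: [0.4, -0.1, -1.7]
grip_width: 0.0407
grasp_force: 41.6
```

Call:
step_arm --commands '[{"linear":[0,0,0],"delta_rot":[0,0,0],"claw":0.3},{"linear":[0,0,0],"delta_rot":[0,0,0],"claw":0.3},{"linear":[0,0,0],"delta_rot":[0,0,0],"claw":0.3},{"linear":[0,0,0.2],"delta_rot":[0,0,0],"claw":0.3},{"linear":[0,0,0.6],"delta_rot":[0,0,0],"claw":0.3},{"linear":[0,0,1],"delta_rot":[0,0,0],"claw":0.6},{"linear":[0,0,1],"delta_rot":[0,0,0],"claw":0.6}]'

```text
time: 18.58
ee_pos: [0.4346, 0.2883, 0.1422]
tcp_rot: [1.0, 0.0, 0.004, -0.001]
wrist_force: [-0.6, 0.7, 0.2]
grip_width: 0.0684
grasp_force: 0.0
```

Run:
```python
from h import *
state()
find('top','sleeve80a',sleeve(.08),(.638,-.165,0),'pics/t2.png')
find('wrist','sleeve60a',sleeve(.06,.006),(.430,.286,0),'pics/w6.png')
find('top','sleeve100a',sleeve(.1),(.625,-.037,0))
```

```text
18.57 [0.4346 0.2883 0.1422] [-3.139 -0.    -0.012] F [-0.6  0.7  0.2] w 0.0684
top sleeve80a [ 0.6381 -0.1655] 0.097 703
wrist sleeve60a [0.4318 0.2882] 0.06 7289
top sleeve100a [ 0.6253 -0.0364] 0.136 673
```

View pics/t2.png

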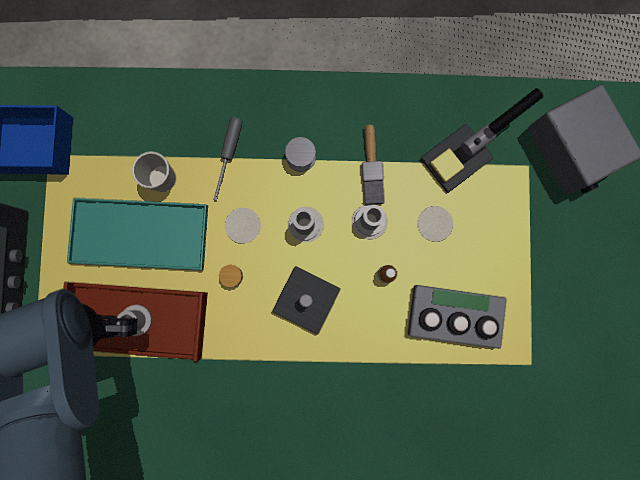

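The 60 stands in the wooden tray and everything else is unchanged (the 80 at (371,220), the 100 at (304,224)). Off to the 80.

Call:
step_arm --commands '[{"linear":[0.2,-0.5,0.4],"delta_rot":[0,0,0],"claw":1},{"linear":[0.35,-1,0.8],"delta_rot":[0,0,0],"claw":1}]'

```text
time: 19.12
ee_pos: [0.4647, 0.1923, 0.2129]
tcp_rot: [1.0, 0.001, -0.002, 0.0]
wrist_force: [0.8, 0.5, 0.8]
grip_width: 0.0852
grasp_force: 0.0
```

Call:
step_arm --commands '[{"linear":[0.2,-0.5,0],"delta_rot":[0,0,0],"claw":1},{"linear":[0.35,-1,0],"delta_rot":[0,0,0],"claw":1}]'

```text
time: 19.38
ee_pos: [0.5007, 0.0916, 0.2133]
tcp_rot: [1.0, 0.0, 0.0, -0.0]
wrist_force: [-0.6, -0.4, 0.5]
grip_width: 0.0853
grasp_force: 0.0
```

Call:
step_arm --commands '[{"linear":[0.2,-0.5,0],"delta_rot":[0,0,0],"claw":1},{"linear":[0.35,-1,0],"delta_rot":[0,0,0],"claw":1}]'

```text
time: 19.62
ee_pos: [0.5353, -0.0084, 0.2125]
tcp_rot: [1.0, -0.0, -0.001, -0.0]
wrist_force: [0.2, 0.7, 0.4]
grip_width: 0.0856
grasp_force: 0.0
```

Call:
step_arm --commands '[{"linear":[0.2,-0.5,0],"delta_rot":[0,0,0],"claw":1},{"linear":[0.35,-1,0],"delta_rot":[0,0,0],"claw":1}]'

```text
time: 19.88
ee_pos: [0.5703, -0.1084, 0.2123]
tcp_rot: [1.0, -0.0, -0.001, -0.0]
wrist_force: [1.0, 0.5, -0.2]
grip_width: 0.0853
grasp_force: 0.0
```

Call:
step_arm --commands '[{"linear":[0.18,-0.53,0],"delta_rot":[0,0,0],"claw":1},{"linear":[0.18,-0.53,0],"delta_rot":[0,0,0],"claw":1},{"linear":[0.18,-0.53,0],"delta_rot":[0,0,0],"claw":1},{"linear":[0.18,-0.53,0],"delta_rot":[0,0,0],"claw":1}]'

```text
time: 20.38
ee_pos: [0.5879, -0.1585, 0.213]
tcp_rot: [1.0, 0.001, -0.0, -0.0]
wrist_force: [0.6, -0.3, 0.1]
grip_width: 0.0853
grasp_force: 0.0
```

Run:
```python
from h import *
state()
find('wrist','sleeve80a',sleeve(.08),(.638,-.165,0))
find('wrist','sleeve100a',sleeve(.1),(.625,-.037,0))
```

```text
20.38 [ 0.5879 -0.1585  0.213 ] [-3.141e+00 -2.000e-03  1.000e-03] F [ 0.6 -0.3  0.1] w 0.0853
wrist sleeve80a [ 0.6382 -0.1644] 0.183 3826
wrist sleeve100a [ 0.6255 -0.0348] 0.027 7247
```

Call:
step_arm --commands '[{"linear":[0.3,-0.06,-0.3],"delta_rot":[0,0,0],"claw":1},{"linear":[0.5,-0.06,-0.7],"delta_rot":[0,0,0],"claw":1},{"linear":[0.5,-0.06,-0.9],"delta_rot":[0,0,0],"claw":1},{"linear":[0.5,-0.06,-0.9],"delta_rot":[0,0,0],"claw":1}]' --grip_force 40

```text
time: 21.08
ee_pos: [0.6367, -0.1649, 0.1216]
tcp_rot: [1.0, 0.0, -0.002, -0.001]
wrist_force: [-0.5, 0.4, -0.3]
grip_width: 0.0851
grasp_force: 0.0
```

Call:
step_arm --commands '[{"linear":[0,0,-0.3],"delta_rot":[0,0,0],"claw":1},{"linear":[0,0,-0.6],"delta_rot":[0,0,0],"claw":1},{"linear":[0,0,-0.73],"delta_rot":[0,0,0],"claw":1},{"linear":[0,0,-0.73],"delta_rot":[0,0,0],"claw":1},{"linear":[0,0,-0.73],"delta_rot":[0,0,0],"claw":-1},{"linear":[0,0,-0.73],"delta_rot":[0,0,0],"claw":-1},{"linear":[0,0,-0.73],"delta_rot":[0,0,0],"claw":-1},{"linear":[0,0,-0.73],"delta_rot":[0,0,0],"claw":-1}]'

```text
time: 22.08
ee_pos: [0.6391, -0.166, 0.052]
tcp_rot: [1.0, 0.0, 0.001, 0.0]
wrist_force: [-0.7, 1.3, 5.8]
grip_width: 0.0407
grasp_force: 40.4
```

Call:
step_arm --commands '[{"linear":[0,0,0],"delta_rot":[0,0,0],"claw":-1},{"linear":[0,0,0],"delta_rot":[0,0,0],"claw":-1}]'

```text
time: 22.32
ee_pos: [0.6391, -0.166, 0.052]
tcp_rot: [1.0, 0.0, 0.001, 0.0]
wrist_force: [-0.9, 1.9, 6.3]
grip_width: 0.0402
grasp_force: 40.4
```

Call:
step_arm --commands '[{"linear":[0,0,0.3],"delta_rot":[0,0,0],"claw":-1},{"linear":[0,0,0.6],"delta_rot":[0,0,0],"claw":-1},{"linear":[0,0,1],"delta_rot":[0,0,0],"claw":-1},{"linear":[0,0,1],"delta_rot":[0,0,0],"claw":-1}]'

```text
time: 22.82
ee_pos: [0.6403, -0.1666, 0.1542]
tcp_rot: [1.0, 0.0, 0.003, 0.001]
wrist_force: [0.1, 0.1, -2.4]
grip_width: 0.0404
grasp_force: 41.3
```

Call:
step_arm --commands '[{"linear":[-0.4,0.3,0.1],"delta_rot":[0,0,0],"claw":-1},{"linear":[-0.8,0.6,0.1],"delta_rot":[0,0,0],"claw":-1},{"linear":[-1,0.7,0.1],"delta_rot":[0,0,0],"claw":-1},{"linear":[-1,0.7,0.1],"delta_rot":[0,0,0],"claw":-1}]'

```text
time: 23.32
ee_pos: [0.5361, -0.0945, 0.1582]
tcp_rot: [1.0, 0.0, -0.002, -0.001]
wrist_force: [-0.2, -0.2, -2.4]
grip_width: 0.0405
grasp_force: 41.4
```

Call:
step_arm --commands '[{"linear":[-0.4,0.3,0],"delta_rot":[0,0,0],"claw":-1},{"linear":[-0.8,0.53,0],"delta_rot":[0,0,0],"claw":-1},{"linear":[-1,0.53,0],"delta_rot":[0,0,0],"claw":-1},{"linear":[-1,0.53,0],"delta_rot":[0,0,0],"claw":-1},{"linear":[-1,0.53,0],"delta_rot":[0,0,0],"claw":-1},{"linear":[-1,0.53,0],"delta_rot":[0,0,0],"claw":-1}]'

```text
time: 24.08
ee_pos: [0.4391, -0.0432, 0.1606]
tcp_rot: [1.0, -0.0, 0.0, 0.0]
wrist_force: [0.9, 0.5, -2.3]
grip_width: 0.0407
grasp_force: 41.6
```

Run:
```python
from h import *
state(); C=cam('wrist');I=vision.capture('wrist');p=arm.get_obs()['ee_pos']
pin(C,I); held(C,I,.08,p[2]-.052,p[0],p[1])
```

```text
24.07 [ 0.4391 -0.0432  0.1606] [ 3.142e+00 -1.000e-03  0.000e+00] F [ 0.9  0.5 -2.3] w 0.0407
pin px [319.7 174.1] [   9    8   42   42 1332] [ 0.4793 -0.0426  0.075 ]
flange [-7.86956e+01  4.38500e-01 -4.26000e-02]
rim [-4.95756e+01  4.38500e-01 -4.26000e-02]
```

Call:
step_arm --commands '[{"linear":[0.2,0,0],"delta_rot":[0,0,0],"claw":-1},{"linear":[0.41,0,0],"delta_rot":[0,0,0],"claw":-1},{"linear":[0.41,0,0],"delta_rot":[0,0,0],"claw":-1},{"linear":[0.41,0,-0.15],"delta_rot":[0,0,0],"claw":-1},{"linear":[0.41,0,-0.28],"delta_rot":[0,0,0],"claw":-1},{"linear":[0.41,0,-0.34],"delta_rot":[0,0,0],"claw":-1},{"linear":[0.41,0,-0.38],"delta_rot":[0,0,0],"claw":-1},{"linear":[0.41,0,-0.38],"delta_rot":[0,0,0],"claw":-1}]'

```text
time: 25.12
ee_pos: [0.4791, -0.0427, 0.1224]
tcp_rot: [1.0, -0.0, -0.0, -0.0]
wrist_force: [0.1, -0.4, -3.0]
grip_width: 0.0402
grasp_force: 41.5
```

Call:
step_arm --commands '[{"linear":[0,0,-0.05],"delta_rot":[0,0,0],"claw":-1},{"linear":[0,0,-0.11],"delta_rot":[0,0,0],"claw":-1},{"linear":[0,0,-0.11],"delta_rot":[0,0,0],"claw":-1}]'

```text
time: 25.5
ee_pos: [0.4788, -0.0426, 0.1108]
tcp_rot: [1.0, -0.0, -0.001, -0.0]
wrist_force: [0.5, -0.1, -2.7]
grip_width: 0.0405
grasp_force: 41.5
```

Call:
step_arm --commands '[{"linear":[0,0,0],"delta_rot":[0,0,0],"claw":0.3},{"linear":[0,0,0],"delta_rot":[0,0,0],"claw":0.3},{"linear":[0,0,0],"delta_rot":[0,0,0],"claw":0.3},{"linear":[0,0,0],"delta_rot":[0,0,0],"claw":0.3},{"linear":[0,0,0],"delta_rot":[0,0,0],"claw":0.3}]'

```text
time: 26.12
ee_pos: [0.4793, -0.0428, 0.1116]
tcp_rot: [1.0, -0.0, 0.0, 0.0]
wrist_force: [-0.1, -0.9, 1.1]
grip_width: 0.0559
grasp_force: 0.0
```

```bash
python3 -c "
from h import *
seat(.08,'pics/w7.png')"
```

```text
26.12 [ 0.4793 -0.0428  0.1116] [ 3.142 -0.     0.   ] F [-0.1 -0.9  1.1] w 0.0559
z 0.02
flange [-8.000e+01  4.782e-01 -4.170e-02]
rim [-5.5328e+01  4.7820e-01 -4.1700e-02]
z 0.055
flange [-5.19967e+01  4.85200e-01 -4.17000e-02]
rim [-19.9889   0.4852  -0.0472]
```

View pics/w7.png

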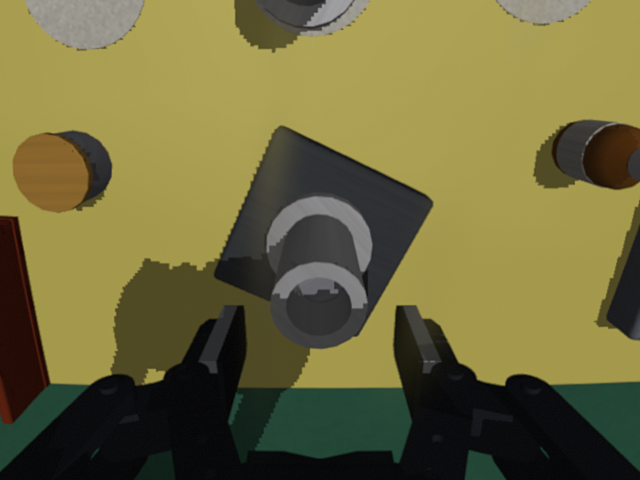

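It went fully home: z=0.02 scores 80/55 and the image agrees. So the 80 passes. Regrasp and take it to the teal tray, left half.

Call:
step_arm --commands '[{"linear":[0,0,-0.2],"delta_rot":[0,0,0],"claw":0.3},{"linear":[0,0,-0.39],"delta_rot":[0,0,0],"claw":0.3},{"linear":[0,0,-0.39],"delta_rot":[0,0,0],"claw":0.3},{"linear":[0,0,-0.39],"delta_rot":[0,0,0],"claw":-1},{"linear":[0,0,-0.39],"delta_rot":[0,0,0],"claw":-1},{"linear":[0,0,-0.39],"delta_rot":[0,0,0],"claw":-1},{"linear":[0,0,-0.39],"delta_rot":[0,0,0],"claw":-1}]'

```text
time: 27.05
ee_pos: [0.4798, -0.0429, 0.0732]
tcp_rot: [1.0, -0.0, 0.001, 0.0]
wrist_force: [-0.4, 1.2, 3.1]
grip_width: 0.0404
grasp_force: 40.9
```

Call:
step_arm --commands '[{"linear":[0,0,0.2],"delta_rot":[0,0,0],"claw":-1},{"linear":[0,0,0.6],"delta_rot":[0,0,0],"claw":-1},{"linear":[0,0,1],"delta_rot":[0,0,0],"claw":-1},{"linear":[0,0,1],"delta_rot":[0,0,0],"claw":-1},{"linear":[0.15,0.4,1],"delta_rot":[0,0,0],"claw":-1},{"linear":[0.31,0.9,1],"delta_rot":[0,0,0],"claw":-1},{"linear":[0.31,0.96,1],"delta_rot":[0,0,0],"claw":-1}]'

```text
time: 27.92
ee_pos: [0.5093, 0.0556, 0.1703]
tcp_rot: [1.0, 0.002, -0.002, -0.0]
wrist_force: [0.2, -1.0, -2.7]
grip_width: 0.0403
grasp_force: 42.0
```

Call:
step_arm --commands '[{"linear":[0.15,0.5,0],"delta_rot":[0,0,0],"claw":-1},{"linear":[0.31,0.96,0],"delta_rot":[0,0,0],"claw":-1},{"linear":[0.31,0.96,0],"delta_rot":[0,0,0],"claw":-1}]'

```text
time: 28.3
ee_pos: [0.5407, 0.1509, 0.1707]
tcp_rot: [1.0, 0.002, -0.001, 0.0]
wrist_force: [-0.5, -0.4, -2.2]
grip_width: 0.0405
grasp_force: 42.3
```

Call:
step_arm --commands '[{"linear":[0.15,0.5,0],"delta_rot":[0,0,0],"claw":-1},{"linear":[0.31,0.96,0],"delta_rot":[0,0,0],"claw":-1},{"linear":[0.31,0.96,0],"delta_rot":[0,0,0],"claw":-1}]'

```text
time: 28.68
ee_pos: [0.5719, 0.2462, 0.1709]
tcp_rot: [1.0, 0.001, -0.001, 0.0]
wrist_force: [-0.7, -0.4, -2.2]
grip_width: 0.0405
grasp_force: 42.6
```

Call:
step_arm --commands '[{"linear":[0.15,0.5,0],"delta_rot":[0,0,0],"claw":-1},{"linear":[0.31,0.96,0],"delta_rot":[0,0,0],"claw":-1},{"linear":[0.31,0.96,0],"delta_rot":[0,0,0],"claw":-1},{"linear":[0.31,0.96,-0.4],"delta_rot":[0,0,0],"claw":-1},{"linear":[0.31,0.96,-0.7],"delta_rot":[0,0,0],"claw":-1},{"linear":[0.31,0.96,-0.7],"delta_rot":[0,0,0],"claw":-1},{"linear":[0.31,0.96,-0.7],"delta_rot":[0,0,0],"claw":-1}]'

```text
time: 29.55
ee_pos: [0.604, 0.3402, 0.1037]
tcp_rot: [1.0, -0.001, 0.001, -0.0]
wrist_force: [0.5, -1.0, -2.4]
grip_width: 0.0403
grasp_force: 42.8
```

Run:
```python
from h import *
state(); C=cam('wrist');I=vision.capture('wrist');cv2.imwrite('pics/w8.png',I[:,:,::-1]);p=arm.get_obs()['ee_pos']
held(C,I,.08,p[2]-.052,p[0],p[1])
```

```text
29.55 [0.604  0.3402 0.1037] [-3.141e+00  2.000e-03 -2.000e-03] F [ 0.5 -1.  -2.4] w 0.0403
flange [-79.9938   0.603    0.3412]
rim [-54.9027   0.6045   0.3407]
```

View pics/w8.png

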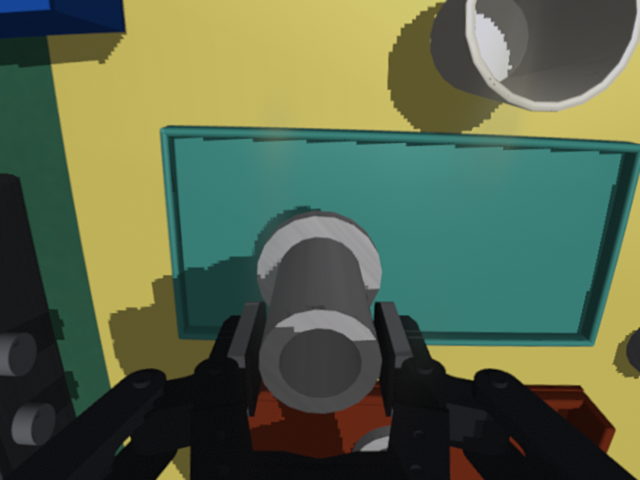

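The 80 hangs inside the teal tray outline, left half. Lower, release, then head for the 100.

Call:
step_arm --commands '[{"linear":[0,0,-0.2],"delta_rot":[0,0,0],"claw":-1},{"linear":[0,0,-0.36],"delta_rot":[0,0,0],"claw":-1},{"linear":[0,0,-0.42],"delta_rot":[0,0,0],"claw":-1},{"linear":[0,0,-0.44],"delta_rot":[0,0,0],"claw":-1},{"linear":[0,0,-0.44],"delta_rot":[0,0,0],"claw":-1},{"linear":[0,0,-0.44],"delta_rot":[0,0,0],"claw":-1}]'

```text
time: 30.35
ee_pos: [0.6036, 0.3415, 0.0593]
tcp_rot: [1.0, 0.0, 0.0, -0.0]
wrist_force: [-2.7, -0.3, 4.7]
grip_width: 0.0399
grasp_force: 43.4
```

Call:
step_arm --commands '[{"linear":[0,0,0],"delta_rot":[0,0,0],"claw":0.3},{"linear":[0,0,0],"delta_rot":[0,0,0],"claw":0.3},{"linear":[0,0,0],"delta_rot":[0,0,0],"claw":0.3},{"linear":[0,0,0.2],"delta_rot":[0,0,0],"claw":0.3},{"linear":[0,0,0.6],"delta_rot":[0,0,0],"claw":0.3},{"linear":[0,0,1],"delta_rot":[0,0,0],"claw":0.6},{"linear":[0,0,1],"delta_rot":[0,0,0],"claw":0.6}]'

```text
time: 31.22
ee_pos: [0.6063, 0.3424, 0.1655]
tcp_rot: [1.0, 0.0, 0.005, -0.002]
wrist_force: [-0.2, -0.5, 0.0]
grip_width: 0.0682
grasp_force: 0.0
```

Run:
```python
from h import *
state()
find('wrist','sleeve80a',sleeve(.08,.006),(.603,.341,0))
find('top','sleeve100a',sleeve(.1),(.625,-.037,0),'pics/t3.png')
```

```text
31.23 [0.6063 0.3424 0.1655] [-3.138 -0.    -0.016] F [-0.2 -0.5  0. ] w 0.0682
wrist sleeve80a [0.6026 0.3429] 0.047 6961
top sleeve100a [ 0.6254 -0.0367] 0.097 713
```

Call:
step_arm --commands '[{"linear":[-0.07,-0.4,0.3],"delta_rot":[0,0,0],"claw":1},{"linear":[-0.07,-0.94,0.6],"delta_rot":[0,0,0],"claw":1},{"linear":[-0.07,-0.94,0.6],"delta_rot":[0,0,0],"claw":1}]'

```text
time: 31.8
ee_pos: [0.5975, 0.2447, 0.2205]
tcp_rot: [1.0, -0.002, 0.001, -0.0]
wrist_force: [-0.9, 1.4, -0.5]
grip_width: 0.0853
grasp_force: 0.0
```

Call:
step_arm --commands '[{"linear":[-0.07,-0.5,0],"delta_rot":[0,0,0],"claw":1},{"linear":[-0.07,-0.94,0],"delta_rot":[0,0,0],"claw":1},{"linear":[-0.07,-0.94,0],"delta_rot":[0,0,0],"claw":1}]'

```text
time: 32.17
ee_pos: [0.5885, 0.1515, 0.2166]
tcp_rot: [1.0, -0.002, -0.002, 0.0]
wrist_force: [0.0, 0.6, -0.9]
grip_width: 0.0855
grasp_force: 0.0
```

Call:
step_arm --commands '[{"linear":[-0.07,-0.5,0],"delta_rot":[0,0,0],"claw":1},{"linear":[-0.07,-0.94,0],"delta_rot":[0,0,0],"claw":1},{"linear":[-0.07,-0.94,0],"delta_rot":[0,0,0],"claw":1}]'

```text
time: 32.55
ee_pos: [0.5819, 0.0583, 0.2172]
tcp_rot: [1.0, -0.001, -0.001, -0.0]
wrist_force: [0.3, 0.9, -0.0]
grip_width: 0.0856
grasp_force: 0.0
```

Call:
step_arm --commands '[{"linear":[-0.07,-0.5,0],"delta_rot":[0,0,0],"claw":1},{"linear":[-0.07,-0.94,0],"delta_rot":[0,0,0],"claw":1},{"linear":[-0.07,-0.94,0],"delta_rot":[0,0,0],"claw":1},{"linear":[-0.07,-0.94,0],"delta_rot":[0,0,0],"claw":1}]'

```text
time: 33.05
ee_pos: [0.5752, -0.0331, 0.2178]
tcp_rot: [1.0, 0.001, -0.001, -0.001]
wrist_force: [0.7, -0.2, 1.5]
grip_width: 0.0856
grasp_force: 0.0
```

Run:
```python
from h import *
state()
find('wrist','sleeve100a',sleeve(.1),(.625,-.035,0))
```

```text
33.05 [ 0.5752 -0.0331  0.2178] [-3.141e+00 -2.000e-03  2.000e-03] F [ 0.7 -0.2  1.5] w 0.0856
wrist sleeve100a [ 0.6259 -0.0346] 0.159 4158
```

Call:
step_arm --commands '[{"linear":[0.3,-0.015,-0.2],"delta_rot":[0,0,0],"claw":1},{"linear":[0.505,-0.015,-0.5],"delta_rot":[0,0,0],"claw":1},{"linear":[0.505,-0.015,-0.7],"delta_rot":[0,0,0],"claw":1},{"linear":[0.505,-0.015,-0.7],"delta_rot":[0,0,0],"claw":1}]' --grip_force 40

```text
time: 33.65
ee_pos: [0.6239, -0.0351, 0.1461]
tcp_rot: [1.0, 0.001, -0.002, -0.001]
wrist_force: [0.1, -0.2, 0.3]
grip_width: 0.0851
grasp_force: 0.0
```

Call:
step_arm --commands '[{"linear":[0,0,-0.3],"delta_rot":[0,0,0],"claw":1},{"linear":[0,0,-0.6],"delta_rot":[0,0,0],"claw":1},{"linear":[0,0,-0.76],"delta_rot":[0,0,0],"claw":1},{"linear":[0,0,-0.76],"delta_rot":[0,0,0],"claw":1},{"linear":[0,0,-0.76],"delta_rot":[0,0,0],"claw":-1},{"linear":[0,0,-0.76],"delta_rot":[0,0,0],"claw":-1},{"linear":[0,0,-0.76],"delta_rot":[0,0,0],"claw":-1},{"linear":[0,0,-0.76],"delta_rot":[0,0,0],"claw":-1}]'

```text
time: 34.65
ee_pos: [0.6267, -0.0364, 0.0739]
tcp_rot: [1.0, 0.0, 0.001, 0.0]
wrist_force: [-1.2, 2.2, 5.1]
grip_width: 0.0393
grasp_force: 40.5
```

Call:
step_arm --commands '[{"linear":[0,0,0],"delta_rot":[0,0,0],"claw":-1},{"linear":[0,0,0],"delta_rot":[0,0,0],"claw":-1}]'

```text
time: 34.9
ee_pos: [0.6267, -0.0364, 0.074]
tcp_rot: [1.0, 0.0, 0.001, 0.0]
wrist_force: [-1.0, 0.7, 6.2]
grip_width: 0.0394
grasp_force: 40.5
```

Call:
step_arm --commands '[{"linear":[0,0,0.3],"delta_rot":[0,0,0],"claw":-1},{"linear":[0,0,0.6],"delta_rot":[0,0,0],"claw":-1},{"linear":[0,0,1],"delta_rot":[0,0,0],"claw":-1},{"linear":[0,0,1],"delta_rot":[0,0,0],"claw":-1}]'

```text
time: 35.4
ee_pos: [0.6277, -0.0367, 0.1757]
tcp_rot: [1.0, -0.0, 0.003, 0.001]
wrist_force: [1.4, 0.7, -2.9]
grip_width: 0.0392
grasp_force: 41.4
```

Call:
step_arm --commands '[{"linear":[-0.4,0,0.1],"delta_rot":[0,0,0],"claw":-1},{"linear":[-0.8,-0.08,0.1],"delta_rot":[0,0,0],"claw":-1},{"linear":[-1,-0.08,0.1],"delta_rot":[0,0,0],"claw":-1},{"linear":[-1,-0.08,0.1],"delta_rot":[0,0,0],"claw":-1}]'

```text
time: 35.9
ee_pos: [0.5236, -0.0438, 0.1801]
tcp_rot: [1.0, -0.0, -0.002, -0.001]
wrist_force: [-0.0, 0.1, -2.6]
grip_width: 0.0394
grasp_force: 40.9
```

Call:
step_arm --commands '[{"linear":[-0.4,0,0],"delta_rot":[0,0,0],"claw":-1},{"linear":[-0.8,0,0],"delta_rot":[0,0,0],"claw":-1},{"linear":[-0.9,0,0],"delta_rot":[0,0,0],"claw":-1},{"linear":[-0.9,0,0],"delta_rot":[0,0,0],"claw":-1},{"linear":[-0.9,0,0],"delta_rot":[0,0,0],"claw":-1},{"linear":[-0.9,0,0],"delta_rot":[0,0,0],"claw":-1}]'

```text
time: 36.65
ee_pos: [0.4366, -0.0444, 0.1826]
tcp_rot: [1.0, 0.0, 0.0, 0.0]
wrist_force: [-0.2, -0.3, -2.9]
grip_width: 0.0395
grasp_force: 40.8
```

Run:
```python
from h import *
state(); C=cam('wrist');I=vision.capture('wrist');p=arm.get_obs()['ee_pos']
pin(C,I); held(C,I,.1,p[2]-.073,p[0],p[1])
```

```text
36.65 [ 0.4366 -0.0444  0.1826] [3.142 0.    0.   ] F [-0.2 -0.3 -2.9] w 0.0395
pin px [317.9 163.2] [  11    9   39   39 1135] [ 0.4792 -0.0427  0.075 ]
flange [-7.96507e+01  4.37400e-01 -4.43000e-02]
rim [-4.86134e+01  4.36400e-01 -4.38000e-02]
```

Call:
step_arm --commands '[{"linear":[0.2,0.015,0],"delta_rot":[0,0,0],"claw":-1},{"linear":[0.42,0.015,0],"delta_rot":[0,0,0],"claw":-1},{"linear":[0.42,0.015,0],"delta_rot":[0,0,0],"claw":-1},{"linear":[0.42,0.015,-0.15],"delta_rot":[0,0,0],"claw":-1},{"linear":[0.42,0.015,-0.28],"delta_rot":[0,0,0],"claw":-1},{"linear":[0.42,0.015,-0.34],"delta_rot":[0,0,0],"claw":-1},{"linear":[0.42,0.015,-0.38],"delta_rot":[0,0,0],"claw":-1},{"linear":[0.42,0.015,-0.38],"delta_rot":[0,0,0],"claw":-1}]'

```text
time: 37.7
ee_pos: [0.4777, -0.0428, 0.1444]
tcp_rot: [1.0, -0.0, -0.0, -0.0]
wrist_force: [-0.2, -0.1, -2.8]
grip_width: 0.0394
grasp_force: 40.9
```

Call:
step_arm --commands '[{"linear":[0,0,-0.05],"delta_rot":[0,0,0],"claw":-1},{"linear":[0,0,-0.11],"delta_rot":[0,0,0],"claw":-1},{"linear":[0,0,-0.11],"delta_rot":[0,0,0],"claw":-1}]'

```text
time: 38.08
ee_pos: [0.4773, -0.0426, 0.1328]
tcp_rot: [1.0, -0.0, -0.001, -0.0]
wrist_force: [0.5, -0.0, -2.6]
grip_width: 0.0396
grasp_force: 40.9
```

Call:
step_arm --commands '[{"linear":[0,0,0],"delta_rot":[0,0,0],"claw":0.3},{"linear":[0,0,0],"delta_rot":[0,0,0],"claw":0.3},{"linear":[0,0,0],"delta_rot":[0,0,0],"claw":0.3},{"linear":[0,0,0],"delta_rot":[0,0,0],"claw":0.3},{"linear":[0,0,0],"delta_rot":[0,0,0],"claw":0.3}]'

```text
time: 38.7
ee_pos: [0.4778, -0.0428, 0.1336]
tcp_rot: [1.0, -0.0, 0.0, 0.0]
wrist_force: [0.6, -0.0, 0.0]
grip_width: 0.0556
grasp_force: 0.0
```

```bash
python3 -c "
from h import *
seat(.1,'pics/w9.png')"
```

```text
38.7 [ 0.4778 -0.0428  0.1336] [ 3.142 -0.     0.   ] F [ 0.6 -0.   0. ] w 0.0556
z 0.02
flange [-8.000e+01  4.782e-01 -4.170e-02]
rim [-6.06241e+01  4.78200e-01 -4.17000e-02]
z 0.055
flange [-6.33197e+01  4.84700e-01 -4.27000e-02]
rim [-22.9477   0.4847  -0.0472]
```

View pics/w9.png

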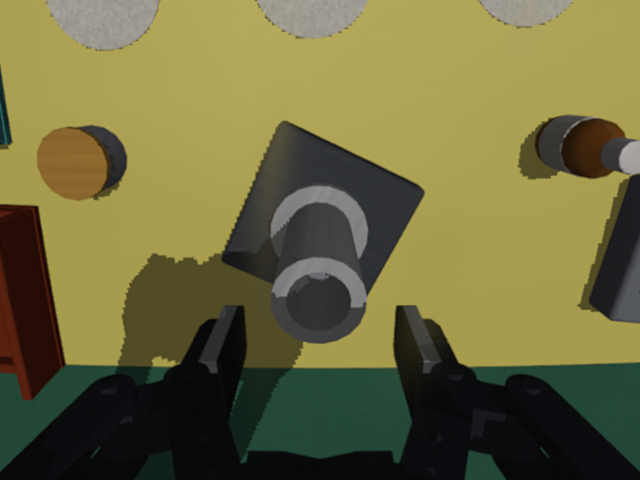

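It went fully home (z=0.02 scores 80/61), so the 100 passes too. Regrasp and take it to the right half of the teal tray.

Call:
step_arm --commands '[{"linear":[0,0,-0.2],"delta_rot":[0,0,0],"claw":0.3},{"linear":[0,0,-0.39],"delta_rot":[0,0,0],"claw":0.3},{"linear":[0,0,-0.39],"delta_rot":[0,0,0],"claw":0.3},{"linear":[0,0,-0.39],"delta_rot":[0,0,0],"claw":-1},{"linear":[0,0,-0.39],"delta_rot":[0,0,0],"claw":-1},{"linear":[0,0,-0.39],"delta_rot":[0,0,0],"claw":-1},{"linear":[0,0,-0.39],"delta_rot":[0,0,0],"claw":-1}]'

```text
time: 39.62
ee_pos: [0.4784, -0.0429, 0.0953]
tcp_rot: [1.0, 0.0, 0.001, 0.0]
wrist_force: [-0.1, 0.9, 2.9]
grip_width: 0.0392
grasp_force: 41.0
```

Call:
step_arm --commands '[{"linear":[0,0,0.2],"delta_rot":[0,0,0],"claw":-1},{"linear":[0,0,0.6],"delta_rot":[0,0,0],"claw":-1},{"linear":[0,0,1],"delta_rot":[0,0,0],"claw":-1},{"linear":[0,0,1],"delta_rot":[0,0,0],"claw":-1},{"linear":[0.2,0.4,1],"delta_rot":[0,0,0],"claw":-1},{"linear":[0.4,0.9,1],"delta_rot":[0,0,0],"claw":-1},{"linear":[0.4,0.95,1],"delta_rot":[0,0,0],"claw":-1}]'

```text
time: 40.5
ee_pos: [0.5168, 0.0548, 0.1917]
tcp_rot: [1.0, 0.002, -0.002, -0.0]
wrist_force: [-0.2, 0.2, -3.9]
grip_width: 0.0392
grasp_force: 42.2
```

Call:
step_arm --commands '[{"linear":[0.2,0.5,0],"delta_rot":[0,0,0],"claw":-1},{"linear":[0.4,0.95,0],"delta_rot":[0,0,0],"claw":-1},{"linear":[0.4,0.95,0],"delta_rot":[0,0,0],"claw":-1}]'

```text
time: 40.88
ee_pos: [0.5571, 0.149, 0.1921]
tcp_rot: [1.0, 0.002, -0.002, 0.0]
wrist_force: [0.1, -0.8, -3.5]
grip_width: 0.0387
grasp_force: 42.8
```

Call:
step_arm --commands '[{"linear":[0.2,0.5,0],"delta_rot":[0,0,0],"claw":-1},{"linear":[0.4,0.95,0],"delta_rot":[0,0,0],"claw":-1},{"linear":[0.4,0.95,0],"delta_rot":[0,0,0],"claw":-1},{"linear":[0.4,0.95,-0.4],"delta_rot":[0,0,0],"claw":-1},{"linear":[0.4,0.95,-0.7],"delta_rot":[0,0,0],"claw":-1},{"linear":[0.4,0.95,-0.7],"delta_rot":[0,0,0],"claw":-1},{"linear":[0.4,0.95,-0.7],"delta_rot":[0,0,0],"claw":-1}]'

```text
time: 41.75
ee_pos: [0.5982, 0.2414, 0.1254]
tcp_rot: [1.0, -0.001, 0.0, 0.0]
wrist_force: [0.9, 0.7, -2.0]
grip_width: 0.0395
grasp_force: 43.2
```

Run:
```python
from h import *
state(); C=cam('wrist');I=vision.capture('wrist');p=arm.get_obs()['ee_pos']
held(C,I,.1,p[2]-.074,p[0],p[1])
find('wrist','sleeve80a',sleeve(.08,.006),(.603,.343,0))
```

```text
41.75 [0.5982 0.2414 0.1254] [ 3.142e+00 -2.000e-03  1.000e-03] F [ 0.9  0.7 -2. ] w 0.0395
flange [-79.9872   0.5983   0.2427]
rim [-53.6161   0.5998   0.2417]
wrist sleeve80a [0.6028 0.3425] 0.018 11891
```

Call:
step_arm --commands '[{"linear":[0,0,-0.2],"delta_rot":[0,0,0],"claw":-1},{"linear":[0,0,-0.36],"delta_rot":[0,0,0],"claw":-1},{"linear":[0,0,-0.42],"delta_rot":[0,0,0],"claw":-1},{"linear":[0,0,-0.44],"delta_rot":[0,0,0],"claw":-1},{"linear":[0,0,-0.44],"delta_rot":[0,0,0],"claw":-1},{"linear":[0,0,-0.44],"delta_rot":[0,0,0],"claw":-1}]'

```text
time: 42.65
ee_pos: [0.5981, 0.2422, 0.0814]
tcp_rot: [1.0, 0.0, 0.0, 0.0]
wrist_force: [-3.3, -1.0, 5.2]
grip_width: 0.0395
grasp_force: 43.7
```

Call:
step_arm --commands '[{"linear":[0,0,0],"delta_rot":[0,0,0],"claw":0.3},{"linear":[0,0,0],"delta_rot":[0,0,0],"claw":0.3},{"linear":[0,0,0],"delta_rot":[0,0,0],"claw":0.3},{"linear":[0,0,0.2],"delta_rot":[0,0,0],"claw":0.3},{"linear":[0,0,0.6],"delta_rot":[0,0,0],"claw":0.3},{"linear":[0,0,1],"delta_rot":[0,0,0],"claw":0.3},{"linear":[0,0,1],"delta_rot":[0,0,0],"claw":0.3}]'

```text
time: 43.52
ee_pos: [0.6008, 0.243, 0.187]
tcp_rot: [1.0, 0.0, 0.005, -0.001]
wrist_force: [-0.1, 0.2, -0.5]
grip_width: 0.0555
grasp_force: 0.0
```

Run:
```python
from h import *
state()
find('wrist','sleeve100a',sleeve(.1,.006),(.599,.2425,0))
find('top','sleeve60a',sleeve(.06,.006),(.432,.288,0),'pics/t4.png')
```

```text
43.52 [0.6008 0.243  0.187 ] [-3.139 -0.    -0.016] F [-0.1  0.2 -0.5] w 0.0555
wrist sleeve100a [0.5982 0.2435] 0.019 7137
top sleeve60a [0.433  0.2878] 0.086 815
```

View pics/t4.png

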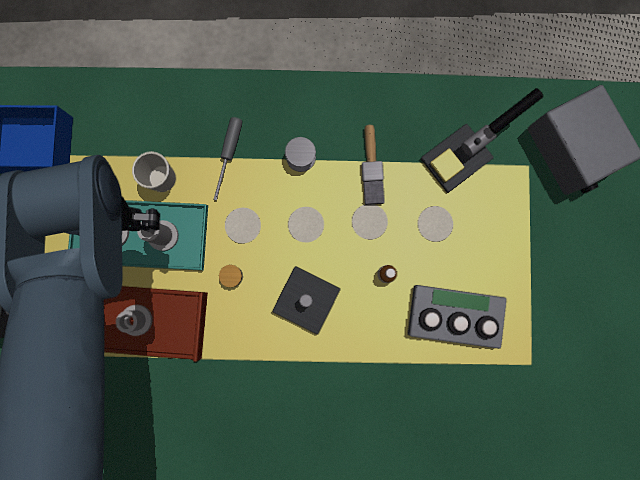

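All three are standing in their trays (60 at (131,320), 100 at (160,235)) and the bystanders are untouched. Now the right key.

Call:
step_arm --commands '[{"linear":[-0.1,-0.4,0.1],"delta_rot":[0,0,0],"claw":-1},{"linear":[-0.236,-0.9,0.1],"delta_rot":[0,0,0],"claw":-1},{"linear":[-0.236,-0.9,0.1],"delta_rot":[0,0,0],"claw":-1}]'

```text
time: 44.1
ee_pos: [0.5728, 0.1498, 0.189]
tcp_rot: [1.0, -0.002, -0.002, 0.0]
wrist_force: [-0.1, 0.1, 0.5]
grip_width: 0.0011
grasp_force: 0.0
```

Call:
step_arm --commands '[{"linear":[-0.1,-0.4,0],"delta_rot":[0,0,0],"claw":-1},{"linear":[-0.236,-0.9,0],"delta_rot":[0,0,0],"claw":-1},{"linear":[-0.236,-0.9,0],"delta_rot":[0,0,0],"claw":-1}]'

```text
time: 44.48
ee_pos: [0.5498, 0.0606, 0.1895]
tcp_rot: [1.0, -0.002, -0.001, -0.0]
wrist_force: [1.1, 0.5, -0.4]
grip_width: -0.0001
grasp_force: 0.0
```

Call:
step_arm --commands '[{"linear":[-0.1,-0.4,0],"delta_rot":[0,0,0],"claw":-1},{"linear":[-0.236,-0.9,0],"delta_rot":[0,0,0],"claw":-1},{"linear":[-0.236,-0.9,0],"delta_rot":[0,0,0],"claw":-1}]'

```text
time: 44.85
ee_pos: [0.5267, -0.0289, 0.1899]
tcp_rot: [1.0, -0.001, -0.001, -0.0]
wrist_force: [-0.3, 0.0, 0.1]
grip_width: 0.0001
grasp_force: 0.0
```

Call:
step_arm --commands '[{"linear":[-0.1,-0.4,0],"delta_rot":[0,0,0],"claw":-1},{"linear":[-0.236,-0.9,0],"delta_rot":[0,0,0],"claw":-1},{"linear":[-0.236,-0.9,0],"delta_rot":[0,0,0],"claw":-1}]'

```text
time: 45.22
ee_pos: [0.5035, -0.1186, 0.1902]
tcp_rot: [1.0, -0.001, -0.0, -0.0]
wrist_force: [-0.1, 1.7, -0.8]
grip_width: -0.0
grasp_force: 0.0
```

Call:
step_arm --commands '[{"linear":[-0.1,-0.4,0],"delta_rot":[0,0,0],"claw":-1},{"linear":[-0.236,-0.9,0],"delta_rot":[0,0,0],"claw":-1},{"linear":[-0.236,-0.9,0],"delta_rot":[0,0,0],"claw":-1}]'

```text
time: 45.6
ee_pos: [0.4802, -0.2084, 0.1903]
tcp_rot: [1.0, -0.001, 0.0, -0.0]
wrist_force: [0.8, 0.2, 0.7]
grip_width: 0.0002
grasp_force: 0.0
```

Call:
step_arm --commands '[{"linear":[-0.1,-0.4,0],"delta_rot":[0,0,0],"claw":-1},{"linear":[-0.236,-0.9,0],"delta_rot":[0,0,0],"claw":-1},{"linear":[-0.236,-0.9,0],"delta_rot":[0,0,0],"claw":-1}]'

```text
time: 45.98
ee_pos: [0.4568, -0.2981, 0.1903]
tcp_rot: [1.0, -0.001, 0.0, -0.0]
wrist_force: [1.0, -0.0, -0.4]
grip_width: -0.0
grasp_force: 0.0
```

Call:
step_arm --commands '[{"linear":[-0.1,-0.4,0],"delta_rot":[0,0,0],"claw":-1},{"linear":[-0.236,-0.9,0],"delta_rot":[0,0,0],"claw":-1},{"linear":[-0.236,-0.9,0],"delta_rot":[0,0,0],"claw":-1},{"linear":[-0.236,-0.9,0],"delta_rot":[0,0,0],"claw":-1}]'

```text
time: 46.48
ee_pos: [0.4337, -0.3856, 0.19]
tcp_rot: [1.0, 0.001, -0.0, -0.001]
wrist_force: [0.2, -0.0, 0.1]
grip_width: -0.0
grasp_force: 0.0
```

Call:
step_arm --commands '[{"linear":[0,-0.03,-0.3],"delta_rot":[0,0,0],"claw":-1},{"linear":[0,-0.03,-0.7],"delta_rot":[0,0,0],"claw":-1},{"linear":[0,-0.03,-1],"delta_rot":[0,0,0],"claw":-1},{"linear":[0,-0.03,-1],"delta_rot":[0,0,0],"claw":-1},{"linear":[0,-0.03,-1],"delta_rot":[0,0,0],"claw":-1},{"linear":[0,-0.03,-1],"delta_rot":[0,0,0],"claw":-1}]'

```text
time: 47.22
ee_pos: [0.4337, -0.3913, 0.0926]
tcp_rot: [1.0, 0.0, 0.001, 0.001]
wrist_force: [-0.4, 0.2, 0.9]
grip_width: 0.0001
grasp_force: 0.0
```

Call:
step_arm --commands '[{"linear":[0,0,-0.2],"delta_rot":[0,0,0],"claw":-1},{"linear":[0,0,-0.35],"delta_rot":[0,0,0],"claw":-1},{"linear":[0,0,-0.43],"delta_rot":[0,0,0],"claw":-1},{"linear":[0,0,-0.45],"delta_rot":[0,0,0],"claw":-1},{"linear":[0,0,-0.45],"delta_rot":[0,0,0],"claw":-1},{"linear":[0,0,-0.45],"delta_rot":[0,0,0],"claw":-1}]'

```text
time: 47.98
ee_pos: [0.432, -0.3902, 0.046]
tcp_rot: [1.0, 0.0, -0.001, -0.001]
wrist_force: [-4.1, 5.7, 10.7]
grip_width: -0.0005
grasp_force: 5.0
```

Bottomed out with the same 10.7 N as the other keys. Lift off and verify.

Call:
step_arm --commands '[{"linear":[0,0,0.3],"delta_rot":[0,0,0],"claw":-1},{"linear":[0,0,0.8],"delta_rot":[0,0,0],"claw":-1},{"linear":[0,0,1],"delta_rot":[0,0,0],"claw":-1},{"linear":[0,0,1],"delta_rot":[0,0,0],"claw":-1},{"linear":[0,0,1],"delta_rot":[0,0,0],"claw":-1},{"linear":[0,0,1],"delta_rot":[0,0,0],"claw":-1}]'

```text
time: 48.72
ee_pos: [0.4318, -0.3898, 0.1433]
tcp_rot: [1.0, -0.0, -0.001, -0.002]
wrist_force: [0.2, 0.2, 0.2]
grip_width: 0.0003
grasp_force: 0.0
```

Run:
```python
from h import *
state()
find('top','sleeve60a',sleeve(.06,.006),(.432,.288,0))
find('top','sleeve80a',sleeve(.08,.006),(.603,.343,0))
find('top','sleeve100a',sleeve(.1,.006),(.598,.243,0))
```

```text
48.73 [ 0.4318 -0.3898  0.1433] [-3.139  0.     0.004] F [0.2 0.2 0.2] w 0.0003
top sleeve60a [0.4333 0.2865] 0.063 917
top sleeve80a [0.6026 0.3416] 0.046 986
top sleeve100a [0.5985 0.2427] 0.052 960
```

```bash
python3 -c "
from cell import arm
print(arm.sign_off())"
```

```text
the job is handed in; nothing more can be done
None
```

The job is handed in: the left and middle keys were pressed to open the batch, the 60 mm sleeve stopped part way and stands in the wooden tray, the 80 and 100 mm sleeves went fully home and stand in the teal tray, and the right key was pressed last to close it.

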